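Stand the toppled vinegar bottle up inside its deep bin

ROBOT

A 7-joint arm with a two-finger parallel gripper is mounted at the origin on the work surface. World frame = base frame: x ahead of the robot, y to its left, z up, the work surface at z = 0. Lengths are in mm, angles in rad, forces in N, time in s.
With the tool pointing down it reaches from about 400 to 900 mm from the base axis. Payload 5.6 kg.
Tool frame: the origin (TCP) lies at the very end of the fingers, on their centre line; the grasp point (between the pads) lies 19 mm behind it; z points along the fingers, x is the direction in which the jaws open and shut, and the axes are right-handed (so a half turn about z gives the same grasp; the last joint's range is limited). The gripper opens to 92 mm and grips with 3 to 60 N. Pads are 20 mm wide; open, the fingers measure 128 mm over their backs; the gripper's body (75 mm by 189 mm) begins 69 mm behind the grasp point.
Start: joints at [-1.152, 0.468, -0.012, 1.603, 0.006, 1.071, -0.056], TCP at [289.654, 581.902, 214.592] pointing down, gripper open.
Joint ranges: [-2.53, 2.53], [-0.31, 2.02], [-1.57, 1.55], [0.28, 2.44], [-1.29, 4.43], [0.15, 1.84], [-2.92, 2.92]. Speed limits (rad/s): [2.57, 2.57, 3.14, 3.14, 3.14, 3.14, 3.14].

INTERFACE

Orientations are given as a unit quaternion [w, x, y, z].
In Python, from workcell import bot, cams, workorder gives the robot as it stands. The module is installed in compiled form; this text tells all that it offers.
- The arm moves only by the tool send_rows, never from a script. Its argument "deltas" is a list of rows, each an object with "slide": the shift along the tool's x, y, z normalised to -1 to 1, where 1 is 0.3 m, a list of three; "angular": the turn, a rotation vector about the tool's x, y, z normalised to -1 to 1, where 1 is 6 degrees, a list of three. A call has 1 to 12 rows; each row shifts and turns the commanded pose from where the row before left it, along the tool's axes as they then stand; what a row does not reach is not made up. A row lasts 1/10 s, in which the tool goes at most 50 mm and 8.59 degrees, less where a joint would pass 70% of its speed; a pose out of reach is approached as far as the arm can. A call with a number of a shift or a turn outside -1 to 1 is refused whole. A call with a gripper value outside its range is refused whole. "grip" is the opening, from -1 (shut) to 1 (fully open), so that 0 is half open, set as the call begins (left out, the last holds). The fingers move at their own pace and stop on an object; the grip force is fixed at half the most. Time passes only in rows, so rows that do not move let the fingers close. It gives the time, the measured TCP pose, the force and the opening at its end, in the units of the state.
- bot.sense(): the state, without advancing time (a new reading comes with each control period).
- cams.get_image(name): name is "scene" or "top"; returns the picture (420x560x3 uint8, blue, green, red); there is no depth.
- cams.get_calibration(name): a dict with "fx", "fy", "cx", "cy" (pixels), "rvec" (rotation vector, rad) and "tvec" (3), from world to camera coordinates, as OpenCV has them. Camera axes: x right, y down, z forward; pixel columns grow to the right and rows downward; lengths in mm; the calibration is good to about 2 mm. A picture is of the moment at which its call begins. get_calibration takes no time and is no camera call.
- workorder.close_job(): hands the job in, once; it reports no verdict.
The state is a dict: "clock": time; "joint_pos": joint angles; "joint_vel": joint speeds; "tau": joint torques, N m; "tcp_pos": TCP position; "tool_rot": TCP orientation; "force": force on the tool from outside, world axes, zero at the start; "wrist_torque": the same for the moment, N m; "width": finger opening in mm.
Only numpy, scipy, OpenCV 4.12 (cv2) and the standard library are available. Lean on these libraries where they do the work, as an engineer would, in place of code of your own. Each camera call takes 0.05 s, during which the arm holds its last target.

TASK

The slim vinegar bottle has toppled over and lies at the bottom of the deep white bin. Tip it upright inside the bin, without taking it out, and leave it standing on the bin's floor between the shaker and the tin, close up against the end wall that its foot points to. Be gentle with the glass, do not knock over the shaker or the tin, and do not shove the bin about.

Things in the scene. Friction and masses are not known exactly. Their poses are not given: they have to be found in the camera images.
- bin: Open deep white bin, loose, 0.9 kg. Inside 222 x 222 mm, walls and floor 5 mm thick, rim 110 mm above the table. Origin under its centre on the table; x from the near end wall (inner face at x = -111 mm) to the far one (+111), y along the end walls, z up. Each end wall has a hand dip, 110 mm wide about the middle, its edge 90 mm above the table: a raised neck can be rested there.
- bottle: Capped dark glass bottle, 205 mm long, 0.27 to 0.45 kg. Origin at the centre of its foot, z along it to the cap. Body 50 mm across up to 114 mm, shoulder tapering evenly to 142, neck 26 mm across up to 182, cap 29. At first it lies on the bin's floor with z along the bin's +x, its foot 4 to 13 mm from the near (-x) wall, within 6 mm of mid-width. Upright and touching that wall, its origin is at bin x = -86, z = 5 mm.
- shaker: Round spice shaker with a steel top, 45 mm across, 72 mm high, 0.13 kg, standing loose in the near (-x) part of the bin, about 80 mm to one side of its middle (+y or -y). Origin at the centre of its foot, z up.
- tin: Aluminium spice tin, 50 x 40 mm, 72 mm high, 0.13 kg, standing loose in the near (-x) part of the bin, about 80 mm to the other side of its middle. Origin at the centre of its foot, z up.
Not all that is in view belongs to the job. What is shaped like the bottle but pink or red is not meant. What is shaped like the tin but yellow is not meant.

How it is judged:
By the outcome, as a careful person would: the job done as asked, in the order asked, and still so for the second after the job is handed in, with the robot touching nothing.
It also fails if it takes over 67 s, if anything falls off the work surface, if the arm or the gripper's body presses on something with over 40 N, if the wrist force passes 120 N, or if a joint passes its speed limit or range.

## Working session

There is one attempt and no reset: what is moved stays moved. The work goes in short steps, Python scripts to look and compute and a tool call to move; the robot and the scene stay as the last step left them, time stands still between calls to the robot, and variables do not carry over. Pictures are saved under pics/ and viewed, and the job is handed in when it is done.

Besides the shell and the picture viewer there is one more tool, called after "Emit:" as a command line: name --argument value ..., lists and objects as JSON in quotes. send_rows: Moves the arm, as the interface text tells. Its arguments: {"type":"object","properties":{"deltas":{"type":"array"},"grip":{"type":"number"}},"required":["deltas"]}

```bash
mkdir -p pics; cat > h.py <<'E'
import numpy as np, cv2
from workcell import bot, cams, workorder
def cal(n):
    c=cams.get_calibration(n);K=np.array([[c['fx'],0,c['cx']],[0,c['fy'],c['cy']],[0,0,1.]])
    R=cv2.Rodrigues(np.array(c['rvec'],float))[0];t=np.array(c['tvec'],float).ravel();return K,R,t
def ray(n,u,v):
    K,R,t=cal(n);d=R.T@np.linalg.inv(K)@np.array([u,v,1.]);return -R.T@t,d/np.linalg.norm(d)
def onz(n,u,v,z):
    o,d=ray(n,u,v);return o+d*(z-o[2])/d[2]
def proj(n,p):
    K,R,t=cal(n);q=K@(R@np.array(p,float)+t);return q[:2]/q[2]
def snap(n,f):
    im=cams.get_image(n);cv2.imwrite('pics/'+f,im);return im
E
python3 - <<'E'
from h import *
print(bot.sense())
for n in('scene','top'):
    snap(n,n+'0.png');K,R,t=cal(n);print(n,K,-R.T@t,R)
E
```

```text
{'clock': 0.0, 'joint_pos': array([-1.15199761,  0.46841787, -0.01159561,  1.60361026,  0.00600248,
        1.07139672, -0.05629719]), 'joint_vel': array([-0.00011051,  0.00136898, -0.0007823 , -0.00123141, -0.00031865,
        0.00102169,  0.00086634]), 'tau': array([ 3.15450143e-04, -5.20580006e+01, -1.27276345e-02, -2.43740988e+01,
       -5.67405496e-02,  1.72627147e-02,  1.51605204e-04]), 'tcp_pos': array([289.4217456 , 581.35936891, 213.61947931]), 'tool_rot': array([ 5.27409586e-04,  8.50181590e-01,  5.26488800e-01, -7.27940767e-04]), 'force': array([ 0.30323723, -0.34783506, -0.04833278]), 'wrist_torque': array([-0.00468922,  0.01228374,  0.0470445 ]), 'width': 92.19680354910125}
scene [[470.27075098   0.         271.38391849]
 [  0.         470.27075098 214.99034377]
 [  0.           0.           1.        ]] [ 988.15868974  306.83640534 1007.21661716] [[-0.32499352  0.94566754  0.00959795]
 [ 0.81640712  0.28566483 -0.50187152]
 [-0.4773454  -0.15526916 -0.86488893]]
top [[397.87454915   0.         276.1241578 ]
 [  0.         397.87454915 210.04189066]
 [  0.           0.           1.        ]] [292.72217668 128.81010369 974.14319989] [[-0.02386686 -0.99969263 -0.00671027]
 [-0.98633451  0.0246414  -0.16290194]
 [ 0.16301722  0.00273062 -0.98661944]]
```

View pics/scene0.png

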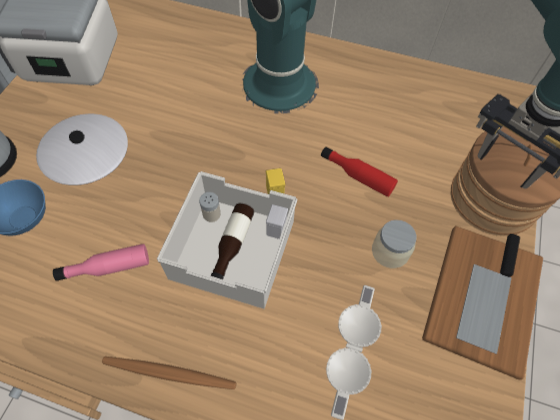

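View pics/top0.png

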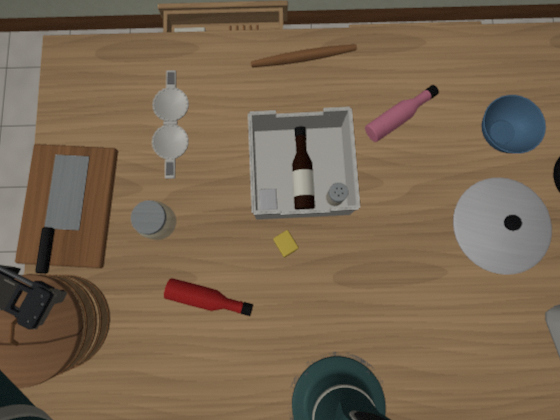

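The scene view shows the bin at about (230,238), with the bottle's foot at (243,212) and its cap at (220,272). The top view has the bin at (302,162), the foot at (304,205), the cap at (300,130), the tin at (267,198) and the shaker at (338,193). Next I enlarge both for precise measurements.

```bash
python3 - <<'E'
from h import *
a=cv2.imread('pics/top0.png')[95:230,235:370];b=cv2.imread('pics/scene0.png')[165:310,155:305]
cv2.imwrite('pics/topc.png',cv2.resize(a,None,fx=4.4,fy=4.4,interpolation=cv2.INTER_CUBIC))
cv2.imwrite('pics/scc.png',cv2.resize(b,None,fx=4,fy=4,interpolation=cv2.INTER_CUBIC))
E
```

```text
(no output)
```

View pics/topc.png

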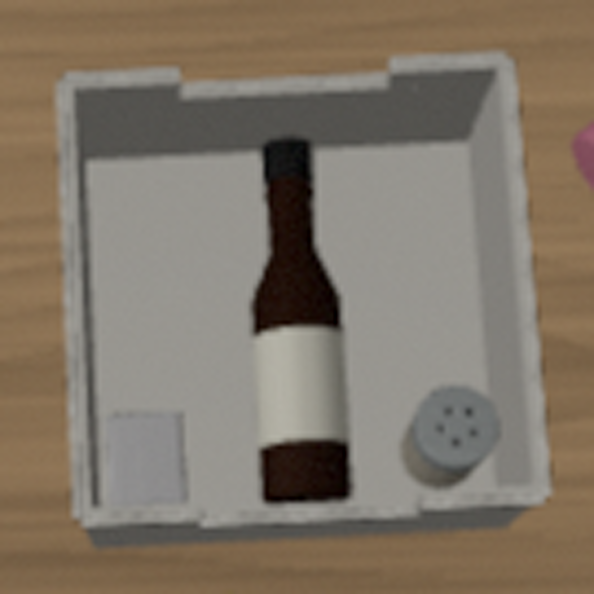

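View pics/scc.png

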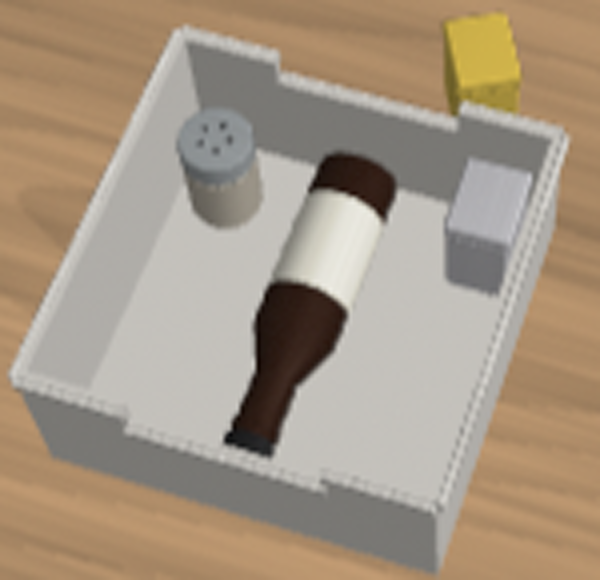

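```bash
python3 - <<'E'
from h import *
T=lambda x,y,z:onz('top',235+x/4.4-.4,95+y/4.4-.4,z)
S=lambda x,y,z:onz('scene',155+x/4-.4,165+y/4-.4,z)
t=[T(60,75,110),T(512,55,110),T(548,500,110),T(80,524,110)]   # far-left, far-right, near-right, near-left
s=[S(440,510,110),S(14,380,110),S(182,29,110),S(566,135,110)]
for q in(t,s):
    q=np.array(q);print(q.round(1).tolist(),'ctr',q.mean(0).round(1)); 
    e=(q[0]-q[3]+q[1]-q[2]);print('yaw',np.degrees(np.arctan2(e[1],e[0])),np.linalg.norm(e)/2)
print('foot',T(306,500,30),'cap',T(288,140,30),'neck',T(291,215,30))
print('scene neck',S(268,405,30),'capend',S(245,450,30),'cap start',S(252,430,30))
print('shaker top',T(457,424,77),S(217,140,77),'tin top',T(146,457,77),S(490,198,77))
print('label ctr', T(300,385,30),S(330,240,30))
E
```

```text
[[666.0, 189.8, 110.0], [670.8, -46.3, 110.0], [435.0, -51.5, 110.0], [428.7, 182.7, 110.0]] ctr [550.1  68.7 110. ]
yaw 1.475272941083882 236.66109282887945
[[667.3, 191.2, 110.0], [672.7, -42.3, 110.0], [438.0, -48.4, 110.0], [433.6, 184.2, 110.0]] ctr [552.9  71.2 110. ]
yaw 1.6043267558273 234.30067547282906
foot [451.43873025  63.92393101  30.        ] cap [658.26203584  66.80217431  30.        ] neck [613.99183276  66.60705547  30.        ]
scene neck [611.53048314  68.4373889   30.        ] capend [641.06434654  66.5807412   30.        ] cap start [628.62685027  65.69640395  30.        ]
shaker top [481.85689297 -13.18226328  77.        ] [483.66560688 -11.03072512  77.        ] tin top [468.37905848 149.8047958   77.        ] [468.20553395 151.42859311  77.        ]
label ctr [515.96378044  64.95993114  30.        ] [500.61276322  63.18794465  30.        ]
```

The two views agree on these world positions:
- **Bin:** centre about (551, 70), yaw about 1.5°.
- **Bottle:** foot about (451, 64), neck centre about (612, 67).

I rise, turn the jaws across the bottle, then travel over.

Emit:
send_rows --deltas '[{"slide":[0,0,-0.12],"angular":[0,0,-0.9]},{"slide":[0,0,-0.05],"angular":[0,0,-0.9]},{"slide":[0,0,0],"angular":[0,0,-0.9]},{"slide":[0,0,0],"angular":[0,0,-0.9]},{"slide":[0,0,0],"angular":[0,0,-0.98]},{"slide":[0,0,0],"angular":[0,0,0]}]' --grip 1

```text
clock: 0.7
tcp_pos: [289.6, 581.6, 265.1]
tool_rot: [0.0, 0.701, 0.713, -0.0]
force: [0.5, 0.1, 0.2]
width: 91.8
```

Emit:
send_rows --deltas '[{"slide":[-0.13,0.08,0],"angular":[0,0,0]},{"slide":[-0.13,0.08,0],"angular":[0,0,0]},{"slide":[-0.13,0.08,0],"angular":[0,0,0]},{"slide":[-0.13,0.08,0],"angular":[0,0,0]},{"slide":[-0.13,0.08,0],"angular":[0,0,0]},{"slide":[-0.13,0.08,0],"angular":[0,0,0]},{"slide":[-0.13,0.08,0],"angular":[0,0,0]},{"slide":[-0.13,0.08,0],"angular":[0,0,0]},{"slide":[-0.13,0.08,0],"angular":[0,0,0]},{"slide":[-0.13,0.08,0],"angular":[0,0,0]},{"slide":[-0.13,0.08,0],"angular":[0,0,0]},{"slide":[0,0,0],"angular":[0,0,0]}]'

```text
clock: 1.9
tcp_pos: [564.3, 150.0, 265.4]
tool_rot: [0.002, 0.706, 0.709, -0.001]
force: [0.2, 0.4, -0.4]
width: 91.6
```

```bash
python3 - <<'E'
from h import *
from scipy.spatial.transform import Rotation as Ro
s=bot.sense();print({k:np.round(v,3).tolist() for k,v in s.items()})
q=s['tool_rot'];print(Ro.from_quat([q[1],q[2],q[3],q[0]]).as_matrix().round(3))
E
```

```text
{'clock': 1.9, 'joint_pos': [-0.415, 0.305, 0.119, 1.722, -0.036, 1.116, 1.29], 'joint_vel': [-0.058, -0.011, -0.086, 0.022, -0.035, 0.009, -0.058], 'tau': [-0.27, -42.523, 0.749, -25.342, -0.01, 0.007, 0.521], 'tcp_pos': [564.306, 149.961, 265.427], 'tool_rot': [0.002, 0.706, 0.709, -0.001], 'force': [0.206, 0.373, -0.357], 'wrist_torque': [0.053, -0.03, -0.022], 'width': 91.607}
[[-0.004  1.     0.002]
 [ 1.     0.004 -0.004]
 [-0.004  0.002 -1.   ]]
```

Emit:
send_rows --deltas '[{"slide":[-0.14,0.065,0],"angular":[0,0,-0.15]},{"slide":[-0.14,0.065,0],"angular":[0,0,0]},{"slide":[0,0,0],"angular":[0,0,0]}]'

```text
clock: 2.2
tcp_pos: [604.2, 67.3, 265.4]
tool_rot: [0.002, 0.699, 0.715, -0.001]
force: [-0.8, -0.5, 0.3]
width: 91.8
```

```bash
python3 - <<'E'
from h import *
s=bot.sense();print(s['joint_pos'].round(4).tolist(),s['tcp_pos'].round(2),s['tool_rot'].round(4))
E
```

```text
[-0.2913, 0.3479, 0.1587, 1.6656, -0.0552, 1.1322, 1.4737] [604.24  67.35 265.4 ] [ 0.0017  0.6995  0.7146 -0.001 ]
```

Emit:
send_rows --deltas '[{"slide":[0,0,0],"angular":[-1,0,0]},{"slide":[0,0,0],"angular":[-1,0,0]},{"slide":[0,0,0],"angular":[-1,0,0]},{"slide":[0,0,0],"angular":[-1,0,0]},{"slide":[0,0,0],"angular":[-1,0,0]},{"slide":[0,0,0],"angular":[0,0,0]},{"slide":[0,0,0],"angular":[0,0,0]}]'

```text
clock: 2.9
tcp_pos: [602.3, 75.6, 266.1]
tool_rot: [0.179, 0.672, 0.694, 0.186]
force: [0.9, 0.4, 0.9]
width: 92.0
```

```bash
python3 - <<'E'
from h import *
s=bot.sense();print(s['joint_pos'].round(4).tolist(),s['tcp_pos'].round(2),s['tool_rot'].round(4))
snap('top','top1.png')
E
```

```text
[-0.394, 0.1001, 0.1717, 2.0861, 0.1815, 0.4492, 1.2334] [602.3   75.62 266.07] [0.1792 0.6716 0.6944 0.186 ]
```

```bash
cat > kin.py <<'E'
import numpy as np
from scipy.spatial.transform import Rotation as Ro
from scipy.optimize import least_squares
D=[([-1.15199761,0.46841787,-0.01159561,1.60361026,0.00600248,1.07139672,-0.05629719],[289.4217456,581.35936891,213.61947931],[5.27409586e-04,8.50181590e-01,5.26488800e-01,-7.27940767e-04]),
([-0.2913,0.3479,0.1587,1.6656,-0.0552,1.1322,1.4737],[604.24,67.35,265.4],[0.0017,0.6995,0.7146,-0.001]),
([-0.394,0.1001,0.1717,2.0861,0.1815,0.4492,1.2334],[602.3,75.62,266.07],[0.1792,0.6716,0.6944,0.186]),
([-0.415,0.305,0.119,1.722,-0.036,1.116,1.29],[564.306,149.961,265.427],[0.002,0.706,0.709,-0.001])]
Q=lambda q:Ro.from_quat([q[1],q[2],q[3],q[0]])
def fk(q,p):
    d1,a,b,L,e1,e2=p
    z=lambda t:Ro.from_euler('z',-t);y=lambda t:Ro.from_euler('y',t)
    R=z(q[0])*y(q[1]);x=np.array([0,0,d1])+R.apply([0,0,a])
    R=R*z(q[2]); x=x+R.apply([e1,0,0]); R=R*y(q[3]);x=x+R.apply([e2,0,b]);R=R*z(q[4])*y(q[5]);x=x+R.apply([0,0,L]);R=R*z(q[6]);return x,R
E
python3 - <<'E'
from kin import *
for e in(0,1):
    f=lambda p:np.concatenate([fk(q,list(p[:4])+[p[4]*e,p[5]*e])[0]-x for q,x,_ in D])
    r=least_squares(f,[340,480,480,350,0,0]);print(r.x.round(1),r.fun.round(1))
for q,x,o in D:print((Q(o).inv()*fk(q,r.x)[1]).as_rotvec(degrees=True).round(1))
E
```

```text
[379.6 451.  500.7 323.9   0.    0. ] [-33.6   7.6   3.9  -6.3  28.4   1.9   1.1  33.2  -6.8  -7.8  29.8   0.9]
[1079.6  627.3  842.1  606.6 -135.1  537.3] [-35.7   8.3   4.3  10.2   6.7  -0.   -0.1  -2.    1.2  -7.8  13.   -5.5]
[   0.    0. -180.]
[ -0.   0. 180.]
[ -0.  -0. 180.]
[1.0e-01 0.0e+00 1.8e+02]
```

View pics/top1.png

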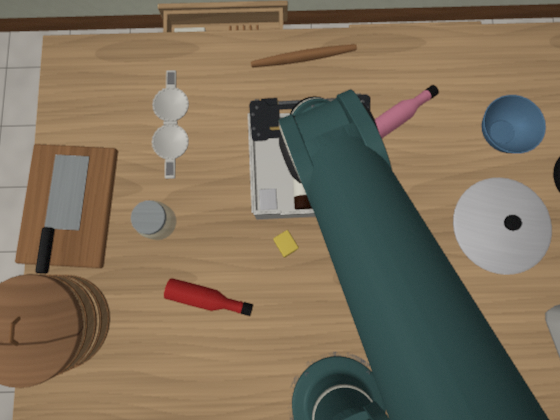

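```bash
cat >> kin.py <<'E'
def fk(q,p):
    z=lambda t:Ro.from_euler('z',-t);y=lambda t:Ro.from_euler('y',t)
    d1,a,b,L,c1,c2=p
    R=z(q[0])*y(q[1]);x=np.array([0,0,d1])+R.apply([0,c1,a])
    R=R*z(q[2])*y(q[3]);x=x+R.apply([0,c2,b]);R=R*z(q[4])*y(q[5]);x=x+R.apply([0,0,L]);R=R*z(q[6]+np.pi);return x,R
r=least_squares(lambda p:np.concatenate([fk(q,p)[0]-x for q,x,_ in D]),[340,480,480,350,0,0]);P=r.x
JL=np.array([[-2.53,2.53],[-0.31,2.02],[-1.57,1.55],[0.28,2.44],[-1.29,4.43],[0.15,1.84],[-2.92,2.92]])
def ik(x,R,q0):
    f=lambda q:np.concatenate([(fk(q,P)[0]-x)/10,(R.inv()*fk(q,P)[1]).as_rotvec()*6,0.01*(q-q0)])
    s=least_squares(f,np.clip(q0,JL[:,0]+.01,JL[:,1]-.01),bounds=(JL[:,0]+.0,JL[:,1]-.0));X,Rr=fk(s.x,P)
    return s.x,np.linalg.norm(X-x),np.degrees(np.linalg.norm((R.inv()*Rr).as_rotvec()))
R0=Ro.from_matrix(np.array([[0,1,0],[1,0,0],[0,0,-1.]]))
def pose(gx,gy,gz,th):  # grasp point, th deg: + = pointing back to base
    R=R0*Ro.from_euler('x',th,degrees=True); return np.array([gx,gy,gz])+R.apply([0,0,19]),R
E
python3 - <<'E'
from kin import *
print(P.round(1),r.fun.round(1))
q0=np.array(D[1][0])
for gx,gz,ths in[(604,30,(0,10)),(630,90,(0,20,30,40,50)),(640,120,(30,40,50)),(466,165,(-40,-30,-20,-10,0,10,20)),(550,150,(-40,-30,-20,0)),(500,160,(-40,-30,-20,0,10))]:
  for th in ths:
    best=min((ik(*pose(gx,66,gz,th),g) for g in(q0,np.array(D[2][0]),q0+[-.5,0,.5,.3,0,0,0],q0+[.5,0,-.7,.3,0,0,0])),key=lambda b:b[1]+b[2])
    print(gx,gz,th,best[0].round(2),round(best[1],1),round(best[2],1))
E
```

```text
[305.8 520.8 472.3 330.  -29.1  -4.4] [ 0.1 -0.1 -0.1  0.  -0.1 -0.1  0.  -0.1 -0.  -0.   0.2  0.2]
604 30 0 [-0.25  0.66  0.11  1.83 -0.11  0.65  1.5 ] 0.0 0.0
604 30 10 [-0.23  0.74  0.11  1.69 -0.13  0.89  1.52] 0.0 0.0
630 90 0 [-0.25  0.61  0.13  1.75 -0.1   0.79  1.5 ] 0.0 0.0
630 90 20 [-0.21  0.78  0.12  1.46 -0.13  1.25  1.52] 0.0 0.0
630 90 30 [-0.2   0.89  0.12  1.31 -0.14  1.47  1.53] 0.0 0.0
630 90 40 [-0.18  1.    0.12  1.16 -0.15  1.68  1.53] 0.0 0.0
630 90 50 [-0.1   1.08 -0.03  1.04 -0.07  1.84  1.46] 0.3 2.4
640 120 30 [-0.2   0.87  0.13  1.27 -0.14  1.53  1.53] 0.0 0.0
640 120 40 [-0.18  0.98  0.12  1.12 -0.15  1.74  1.52] 0.0 0.0
640 120 50 [-0.1   1.04 -0.03  1.05 -0.07  1.84  1.45] 0.6 5.0
466 165 -40 [ 0.94  0.75 -1.57  2.44  1.71  0.97 -0.18] 1.0 4.9
466 165 -30 [-0.    0.11 -0.32  2.43  1.1   0.22  0.22] 0.0 0.0
466 165 -20 [-0.43  0.12  0.17  2.34  0.21  0.35  1.12] 0.0 0.0
466 165 -10 [-0.35  0.18  0.13  2.22  0.03  0.58  1.31] 0.0 0.0
466 165 0 [-0.73  0.28  0.61  2.12 -0.23  0.8   1.59] 0.0 0.0
466 165 10 [-0.3   0.35  0.13  1.98 -0.09  0.99  1.45] 0.0 0.0
466 165 20 [-0.27  0.45  0.13  1.87 -0.12  1.18  1.49] 0.0 0.0
550 150 -40 [ 0.81  0.75 -1.33  2.34  1.93  0.86 -0.27] 0.0 0.0
550 150 -30 [-0.26  0.26  0.01  2.29  0.94  0.15  0.42] 0.0 0.0
550 150 -20 [-0.34  0.28  0.13  2.17  0.11  0.35  1.26] 0.0 0.0
550 150 0 [-0.29  0.41  0.14  1.92 -0.08  0.82  1.46] 0.0 0.0
500 160 -40 [ 0.89  0.74 -1.45  2.44  1.9   0.92 -0.3 ] 0.0 0.0
500 160 -30 [-0.15  0.17 -0.15  2.37  1.06  0.19  0.27] 0.0 0.0
500 160 -20 [-0.4   0.19  0.16  2.27  0.15  0.35  1.19] 0.0 0.0
500 160 0 [-0.68  0.35  0.58  2.05 -0.26  0.81  1.63] 0.0 0.0
500 160 10 [-0.29  0.41  0.13  1.91 -0.1   1.01  1.47] 0.0 0.0
```

Kinematic model fits to 0.2 mm. The arm can hold the tool from about +43° (tilted back) to about −22° at the spot. So I'll work in two stages:
1. Grasp the neck, lift it and rest it in the far dip.
2. Regrasp with the tool tilted back, then tip the bottle up.

Emit:
send_rows --deltas '[{"slide":[0,0,0],"angular":[1,0,0]},{"slide":[0,0,0],"angular":[1,0,0]},{"slide":[0,0,0],"angular":[1,0,0]},{"slide":[0,0,0],"angular":[1,0,0]},{"slide":[0,0,0],"angular":[1,0,0]},{"slide":[0,0,0],"angular":[1,0,0]},{"slide":[0,0,0],"angular":[0,0,0]},{"slide":[0,0,0],"angular":[0,0,0]}]'

```text
clock: 3.75
tcp_pos: [603.3, 74.8, 264.9]
tool_rot: [-0.036, 0.694, 0.718, -0.038]
force: [-0.1, 1.1, -0.9]
width: 92.1
```

```bash
cat >> kin.py <<'E'
def cur(verbose=True):
    from workcell import bot
    s=bot.sense();R=Q(s['tool_rot']);z=R.apply([0,0,1]);x=R.apply([1,0,0]);g=s['tcp_pos']-19*z
    th=-np.degrees(np.arctan2(z[0],-z[2]))
    if verbose:print('t',s['clock'],'tcp',s['tcp_pos'].round(1),'grasp',g.round(1),'tilt',th.round(1),'zaxis y',z[1].round(3),'xaz',np.degrees(np.arctan2(x[1],x[0])).round(1),'x.z',x[2].round(3),'F',s['force'].round(1),'w',s['width'].round(1),'q',s['joint_pos'].round(2).tolist())
    return s,R,g,th
def to(gx,gy,gz,th,n):
    # per-row slide/angular for n equal rows (tool frame, fixed-direction split)
    s,R,g,t=cur();x,R1=pose(gx,gy,gz,th);d=x-s['tcp_pos'];print('total tool-slide',(R.inv().apply(d)/300).round(3),'dtilt/6',round((th-t)/6,2),'n',n)
E
python3 - <<'E'
from kin import *
to(603,66.5,32,6,1)
q=cur(False)[0]['joint_pos']
for gx,gz,th in[(603,32,6),(620,60,-7),(638,93,-19),(638,93,-15)]:
    b=ik(*pose(gx,67,gz,th),q);print(th,b[0].round(2),round(b[1],1),round(b[2],1))
E
```

```text
Traceback (most recent call last):
  File "kin.py", line 36, in to
    s,R,g,t=cur();x,R1=pose(gx,gy,gz,th);d=x-s['tcp_pos'];print('total tool-slide',(R.inv().apply(d)/300).round(3),'dtilt/6',round((th-t)/6,2),'n',n)
            ~~~^^
  File "kin.py", line 32, in cur
    if verbose:print('t',s['clock'],'tcp',s['tcp_pos'].round(1),'grasp',g.round(1),'tilt',th.round(1),'zaxis y',z[1].round(3),'xaz',np.degrees(np.arctan2(x[1],x[0])).round(1),'x.z',x[2].round(3),'F',s['force'].round(1),'w',s['width'].round(1),'q',s['joint_pos'].round(2).tolist())
                                                                                                                                                                                                                               ^^^^^^^^^^^^^^^^
AttributeError: 'float' object has no attribute 'round'
```

```bash
sed -i "s/s\['width'\].round(1)/round(s['width'],1)/" kin.py
python3 - <<'E'
from kin import *
to(603,66.5,32,6,1)
q=cur(False)[0]['joint_pos']
for gx,gz,th in[(603,32,6),(620,60,-7),(638,93,-19),(638,93,-15)]:
    b=ik(*pose(gx,67,gz,th),q);print(th,b[0].round(2),round(b[1],1),round(b[2],1))
E
```

```text
t 3.75 tcp [603.3  74.8 264.9] grasp [605.3  74.9 283.7] tilt 6.0 zaxis y -0.003 xaz 91.9 x.z 0.0 F [-0.1  1.1 -0.9] w 92.1 q [-0.29, 0.41, 0.16, 1.58, -0.08, 1.26, 1.49]
total tool-slide [-0.028  0.079  0.835] dtilt/6 0.0 n 1
6 [-0.25  0.7   0.12  1.75 -0.13  0.8   1.52] 0.0 0.0
-7 [-0.28  0.59  0.14  1.88 -0.11  0.55  1.49] 0.0 0.0
-19 [-0.33  0.51  0.17  1.99 -0.08  0.32  1.45] 0.0 0.0
-15 [-0.31  0.52  0.16  1.94 -0.08  0.43  1.46] 0.0 0.0
```

Emit:
send_rows --deltas '[{"slide":[-0.028,0.079,0.0],"angular":[0,0,0.15]},{"slide":[0,0,0.13],"angular":[0,0,0]},{"slide":[0,0,0.13],"angular":[0,0,0]},{"slide":[0,0,0.13],"angular":[0,0,0]},{"slide":[0,0,0.13],"angular":[0,0,0]},{"slide":[0,0,0],"angular":[0,0,0]},{"slide":[0,0,0],"angular":[0,0,0]}]'

```text
clock: 4.45
tcp_pos: [610.1, 66.8, 109.1]
tool_rot: [-0.036, 0.7, 0.712, -0.037]
force: [-0.0, -0.1, 0.6]
width: 92.4
```

```bash
python3 - <<'E'
from kin import *
from h import *
to(603,66.5,32,6,1)
im=snap('scene','s1.png');cv2.imwrite('pics/s1c.png',cv2.resize(im[130:330,130:330],None,fx=3,fy=3))
E
```

```text
t 4.45 tcp [610.1  66.8 109.1] grasp [612.1  66.8 128. ] tilt 5.9 zaxis y -0.003 xaz 91.0 x.z -0.001 F [-0.  -0.1  0.6] w 92.4 q [-0.26, 0.58, 0.15, 1.7, -0.11, 0.97, 1.52]
total tool-slide [0.    0.003 0.322] dtilt/6 0.01 n 1
```

View pics/s1c.png

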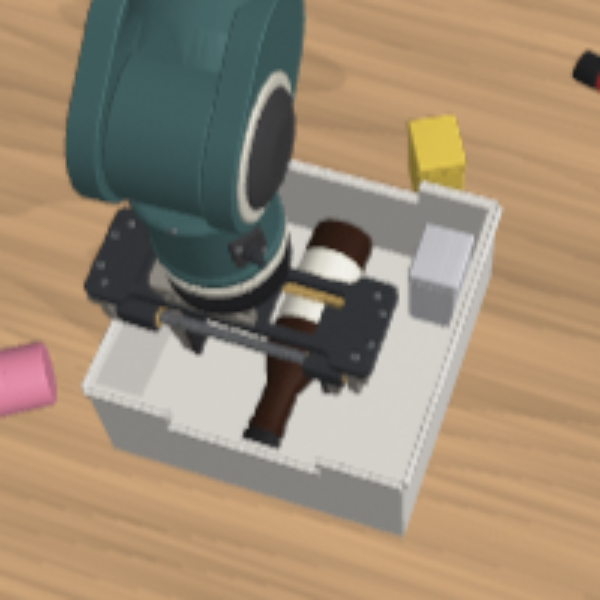

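The gripper straddles the neck, with the cap at crop (262,437) and clear of the far wall. I descend the last 96 mm and close.

Emit:
send_rows --deltas '[{"slide":[0,0,0.1],"angular":[0,0,0]},{"slide":[0,0,0.09],"angular":[0,0,0]},{"slide":[0,0,0.07],"angular":[0,0,0]},{"slide":[0,0.003,0.04],"angular":[0,0,0]},{"slide":[0,0,0.02],"angular":[0,0,0]},{"slide":[0,0,0],"angular":[0,0,0]},{"slide":[0,0,0],"angular":[0,0,0]}]'

```text
clock: 5.2
tcp_pos: [602.0, 66.3, 13.8]
tool_rot: [-0.035, 0.7, 0.712, -0.037]
force: [-0.2, -0.0, -0.3]
width: 91.8
```

Emit:
send_rows --deltas '[{"slide":[0,0,0],"angular":[0,0,0]},{"slide":[0,0,0],"angular":[0,0,0]},{"slide":[0,0,0],"angular":[0,0,0]}]' --grip -0.2

```text
clock: 5.5
tcp_pos: [601.1, 66.3, 12.9]
tool_rot: [-0.036, 0.7, 0.712, -0.038]
force: [-0.1, 0.3, 0.5]
width: 69.9
```

```bash
python3 - <<'E'
from kin import *
cur()
E
```

```text
t 5.5 tcp [601.1  66.3  12.9] grasp [603.1  66.3  31.8] tilt 5.9 zaxis y -0.003 xaz 91.0 x.z -0.001 F [-0.1  0.3  0.5] w 69.9 q [-0.25, 0.7, 0.13, 1.75, -0.13, 0.8, 1.54]
```

Emit:
send_rows --deltas '[{"slide":[0,0,0],"angular":[0,0,0]},{"slide":[0,0,0],"angular":[0,0,0]},{"slide":[0,0,0],"angular":[0,0,0]},{"slide":[0,0,0],"angular":[0,0,0]},{"slide":[0,0,0],"angular":[0,0,0]},{"slide":[0,0,0],"angular":[0,0,0]},{"slide":[0,0,0],"angular":[0,0,0]},{"slide":[0,0,0],"angular":[0,0,0]},{"slide":[0,0,0],"angular":[0,0,0]},{"slide":[0,0,0],"angular":[0,0,0]}]' --grip -0.7

```text
clock: 6.5
tcp_pos: [600.7, 66.1, 12.4]
tool_rot: [-0.036, 0.7, 0.712, -0.038]
force: [0.0, -0.3, -0.3]
width: 25.2
```

```bash
python3 - <<'E'
from kin import *
s=cur()[0];print(s['wrist_torque'])
E
```

```text
t 6.5 tcp [600.7  66.1  12.4] grasp [602.7  66.2  31.3] tilt 6.0 zaxis y -0.004 xaz 91.0 x.z -0.002 F [ 0.  -0.3 -0.3] w 25.2 q [-0.25, 0.7, 0.13, 1.75, -0.13, 0.8, 1.54]
[ 0.00043267 -0.09500376  0.06459149]
```

Gripped at 25.2 mm opening. Next I plan the raise.

```bash
cat >> kin.py <<'E'
def bottle_grasp(th,xc,zc,s,h):
    t=np.radians(th);c,sn=np.cos(t),np.sin(t)
    O=np.array([xc-25*sn,zc+25*c]);return O+s*np.array([c,sn])+h*np.array([-sn,c])
def plan(keys,s,h,tool0,R,p,y=None,nmax=12):
    # keys: (theta,xc,zc,rows); first is the start. tool tilt = tool0-theta. prints rows
    import json;out=[];prev=keys[0];Rc=R;pc=p
    g0=bottle_grasp(*keys[0][:3],s,h);off=(p-R.apply([0,0,19]))-np.array([g0[0],0,g0[1]])
    err=off*[1,0,1];print('start mismatch',off.round(1))
    q=None
    for k in keys[1:]:
        for i in range(k[3]):
            f=(i+1)/k[3];v=[a+(b-a)*f for a,b in zip(prev[:3],k[:3])]
            vp=[a+(b-a)*(i/k[3]) for a,b in zip(prev[:3],k[:3])]
            dth=v[0]-vp[0];R1=Rc*Ro.from_euler('x',-dth,degrees=True)
            g=bottle_grasp(*v,s,h);x=np.array([g[0],0,g[1]])+off+R1.apply([0,0,19])
            d=Rc.inv().apply(x-pc)/300
            out.append({"slide":[0,round(d[1],3),round(d[2],3)],"angular":[round(-dth/6,2),0,0]})
            pc=pc+Rc.apply(np.array(out[-1]["slide"])*300);Rc=R1
        prev=k
    b=ik(pc,Rc,__import__('workcell').bot.sense()['joint_pos']);print('end ik',b[0].round(2),b[1:],'end tcp',pc.round(1))
    for o in out:print(json.dumps(o),end=', ')
    print()
E
python3 - <<'E'
from kin import *
s,R,g,t=cur()
plan([(0,451,5,0),(5,451,5.5,3),(10,454.5,6,2),(15,459,6,2),(20,463.5,6,2),(28,470,6,3)],152,1.3,6,R,s['tcp_pos'])
E
```

```text
t 6.5 tcp [600.7  66.1  12.4] grasp [602.7  66.2  31.3] tilt 6.0 zaxis y -0.004 xaz 91.0 x.z -0.002 F [ 0.  -0.3 -0.3] w 25.2 q [-0.25, 0.7, 0.13, 1.75, -0.13, 0.8, 1.54]
start mismatch [-0.3 66.2 -0. ]
end ik [-0.39  0.43  0.22  2.14 -0.09  0.21  1.47] (np.float64(2.2351180389276643e-05), np.float64(0.00023722704080089542)) end tcp [598.6  66.2  82.9]
{"slide": [0, -0.003, -0.015], "angular": [-0.28, 0, 0]}, {"slide": [0, -0.002, -0.015], "angular": [-0.28, 0, 0]}, {"slide": [0, -0.002, -0.015], "angular": [-0.28, 0, 0]}, {"slide": [0, 0.002, -0.022], "angular": [-0.42, 0, 0]}, {"slide": [0, 0.002, -0.022], "angular": [-0.42, 0, 0]}, {"slide": [0, 0.003, -0.021], "angular": [-0.42, 0, 0]}, {"slide": [0, 0.004, -0.021], "angular": [-0.42, 0, 0]}, {"slide": [0, 0.003, -0.02], "angular": [-0.42, 0, 0]}, {"slide": [0, 0.004, -0.02], "angular": [-0.42, 0, 0]}, {"slide": [0, 0.003, -0.022], "angular": [-0.44, 0, 0]}, {"slide": [0, 0.003, -0.02], "angular": [-0.44, 0, 0]}, {"slide": [0, 0.002, -0.021], "angular": [-0.44, 0, 0]},
```

Emit:
send_rows --deltas '[{"slide":[0,-0.003,-0.015],"angular":[-0.28,0,0]},{"slide":[0,-0.002,-0.015],"angular":[-0.28,0,0]},{"slide":[0,-0.002,-0.015],"angular":[-0.28,0,0]},{"slide":[0,0.002,-0.022],"angular":[-0.42,0,0]},{"slide":[0,0.002,-0.022],"angular":[-0.42,0,0]},{"slide":[0,0.003,-0.021],"angular":[-0.42,0,0]},{"slide":[0,0.004,-0.021],"angular":[-0.42,0,0]},{"slide":[0,0.003,-0.02],"angular":[-0.42,0,0]}]'

```text
clock: 7.3
tcp_pos: [600.6, 66.2, 57.7]
tool_rot: [0.072, 0.697, 0.71, 0.072]
force: [0.0, -0.1, -2.7]
width: 25.5
```

```bash
python3 - <<'E'
from kin import *
from h import *
print(cur()[0]['wrist_torque'])
im=snap('scene','s2.png');cv2.imwrite('pics/s2c.png',cv2.resize(im[130:330,130:330],None,fx=3,fy=3))
E
```

```text
t 7.3 tcp [600.6  66.2  57.7] grasp [596.8  66.2  76.3] tilt -11.6 zaxis y 0.002 xaz 91.0 x.z -0.002 F [ 0.  -0.1 -2.7] w 25.5 q [-0.31, 0.51, 0.16, 2.0, -0.1, 0.44, 1.49]
[0.02248582 0.45062645 0.01532326]
```

View pics/s2c.png

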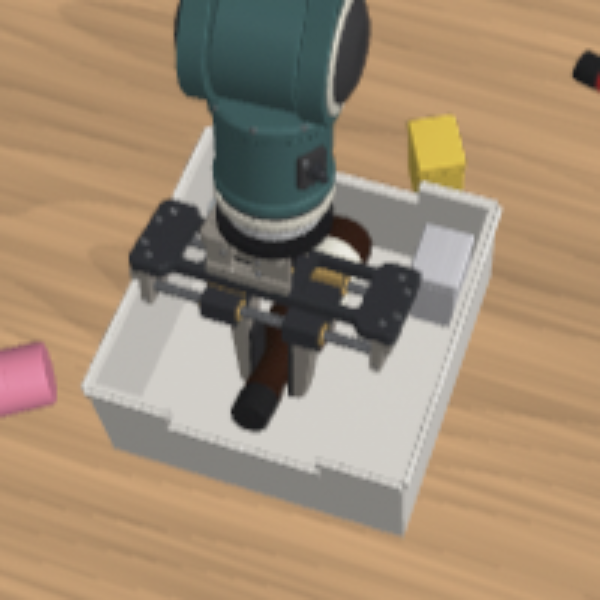

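The bottle has risen with the tool (cap at crop (253,407)) and the bin has not moved. I continue up and over to the far dip.

```bash
python3 - <<'E'
from kin import *
s,R,g,t=cur(False)
th=6-t
# solve xc,zc from grasp
g0=bottle_grasp(th,0,0,152,1.3);xc,zc=g[0]-g0[0],g[2]-g0[1];print(th,xc,zc)
plan([(th,xc,zc,0),(22,466,6,2),(28,472,6,3),(28,490,6,3),(28,508,6,3)],152,1.3,6,R,s['tcp_pos'])
E
```

```text
17.702438320561164 459.23160023314074 5.589571335665866
start mismatch [ 0.  66.3  0. ]
end ik [-0.35  0.47  0.19  2.05 -0.08  0.25  1.47] (np.float64(5.222864375748411e-06), np.float64(6.402260675817809e-05)) end tcp [636.9  67.   83. ]
{"slide": [0, 0.008, -0.017], "angular": [-0.36, 0, 0]}, {"slide": [0, 0.008, -0.016], "angular": [-0.36, 0, 0]}, {"slide": [0, 0.003, -0.016], "angular": [-0.33, 0, 0]}, {"slide": [0, 0.004, -0.015], "angular": [-0.33, 0, 0]}, {"slide": [0, 0.003, -0.015], "angular": [-0.33, 0, 0]}, {"slide": [0, 0.018, 0.008], "angular": [-0.0, 0, 0]}, {"slide": [0, 0.019, 0.007], "angular": [-0.0, 0, 0]}, {"slide": [0, 0.019, 0.008], "angular": [-0.0, 0, 0]}, {"slide": [0, 0.018, 0.007], "angular": [-0.0, 0, 0]}, {"slide": [0, 0.019, 0.008], "angular": [-0.0, 0, 0]}, {"slide": [0, 0.018, 0.007], "angular": [-0.0, 0, 0]},
```

Emit:
send_rows --deltas '[{"slide":[0,0.008,-0.017],"angular":[-0.36,0,0]},{"slide":[0,0.008,-0.016],"angular":[-0.36,0,0]},{"slide":[0,0.003,-0.018],"angular":[-0.33,0,0]},{"slide":[0,0.004,-0.018],"angular":[-0.33,0,0]},{"slide":[0,0.003,-0.018],"angular":[-0.33,0,0]},{"slide":[0,0.018,0.008],"angular":[0,0,0]},{"slide":[0,0.019,0.007],"angular":[0,0,0]},{"slide":[0,0.019,0.008],"angular":[0,0,0]},{"slide":[0,0.018,0.007],"angular":[0,0,0]},{"slide":[0,0.019,0.008],"angular":[0,0,0]},{"slide":[0,0.018,0.007],"angular":[0,0,0]},{"slide":[0,0,0],"angular":[0,0,0]}]'

```text
clock: 8.55
tcp_pos: [639.2, 66.9, 85.1]
tool_rot: [0.134, 0.688, 0.7, 0.135]
force: [0.5, -0.5, -3.8]
width: 25.1
```

```bash
python3 - <<'E'
from kin import *
from h import *
print(cur()[0]['wrist_torque'])
im=snap('scene','s3.png');a=cv2.resize(im[150:330,150:330],None,fx=2.2,fy=2.2)
im=snap('top','t3.png');b=cv2.resize(im[70:250,220:400],None,fx=2.2,fy=2.2)
cv2.imwrite('pics/m3.png',np.hstack([a,b]))
E
```

```text
t 8.55 tcp [639.2  66.9  85.1] grasp [632.1  66.8 102.8] tilt -22.0 zaxis y 0.005 xaz 91.0 x.z -0.002 F [ 0.5 -0.5 -3.8] w 25.1 q [-0.34, 0.47, 0.19, 2.04, -0.08, 0.26, 1.47]
[-0.02973508  0.36737941  0.02109481]
```

View pics/m3.png

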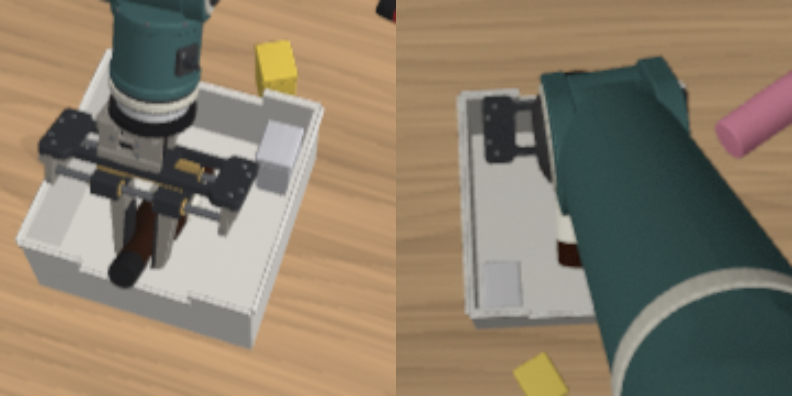

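The cap is over the far dip edge and the full weight (about 3.8 N) is on the gripper. I'll move 6 mm further, then lower onto the edge.

```bash
python3 - <<'E'
from kin import *
s,R,g,t=cur(False)
th=6-t
g0=bottle_grasp(th,0,0,152,1.3);xc,zc=g[0]-g0[0],g[2]-g0[1];print(th,xc,zc)
plan([(th,xc,zc,0),(28,xc+6,zc,2),(26.5,xc+6,6,2),(25.2,xc+6,4.5,3)],152,1.3,6,R,s['tcp_pos'])
E
```

```text
27.9015143426188 508.9888487180904 8.181262602836256
start mismatch [-0.  66.8  0. ]
end ik [-0.32  0.51  0.17  1.99 -0.09  0.32  1.48] (np.float64(3.019440280668532e-06), np.float64(3.122097172002667e-05)) end tcp [647.6  67.1  75.2]
{"slide": [0, 0.009, 0.003], "angular": [-0.01, 0, 0]}, {"slide": [0, 0.009, 0.004], "angular": [-0.01, 0, 0]}, {"slide": [0, 0.0, 0.009], "angular": [0.12, 0, 0]}, {"slide": [0, -0.0, 0.01], "angular": [0.12, 0, 0]}, {"slide": [0, -0.0, 0.006], "angular": [0.07, 0, 0]}, {"slide": [0, -0.0, 0.005], "angular": [0.07, 0, 0]}, {"slide": [0, -0.0, 0.005], "angular": [0.07, 0, 0]},
```

Emit:
send_rows --deltas '[{"slide":[0,0.009,0.003],"angular":[0,0,0]},{"slide":[0,0.009,0.004],"angular":[0,0,0]},{"slide":[0,0.0,0.009],"angular":[0.12,0,0]},{"slide":[0,0,0.01],"angular":[0.12,0,0]},{"slide":[0,0,0.004],"angular":[0.05,0,0]},{"slide":[0,0,0],"angular":[0,0,0]}]'

```text
clock: 9.25
tcp_pos: [647.4, 67.2, 79.1]
tool_rot: [0.124, 0.69, 0.702, 0.125]
force: [1.2, -0.2, -1.1]
width: 25.4
```

```bash
python3 - <<'E'
from kin import *
print(cur()[0]['wrist_torque'])
E
```

```text
t 9.25 tcp [647.4  67.2  79.1] grasp [640.8  67.1  96.9] tilt -20.3 zaxis y 0.005 xaz 91.0 x.z -0.001 F [ 1.2 -0.2 -1.1] w 25.4 q [-0.33, 0.5, 0.18, 2.0, -0.08, 0.3, 1.48]
[ 0.0580123  -0.13071041 -0.02216622]
```

Emit:
send_rows --deltas '[{"slide":[0,0,0.005],"angular":[0.1,0,0]},{"slide":[0,0,0.004],"angular":[0.08,0,0]},{"slide":[0,0,0],"angular":[0,0,0]}]'

```text
clock: 9.55
tcp_pos: [647.7, 67.2, 76.5]
tool_rot: [0.117, 0.691, 0.704, 0.118]
force: [-0.9, -0.0, 2.1]
width: 25.1
```

```bash
python3 - <<'E'
from kin import *
from h import *
print(cur()[0]['wrist_torque'])
im=snap('scene','s4.png');cv2.imwrite('pics/m4.png',cv2.resize(im[190:310,150:310],None,fx=5,fy=5,interpolation=2))
E
```

```text
t 9.55 tcp [647.7  67.2  76.5] grasp [641.4  67.1  94.5] tilt -19.1 zaxis y 0.004 xaz 91.0 x.z -0.001 F [-0.9 -0.   2.1] w 25.1 q [-0.32, 0.51, 0.17, 1.98, -0.09, 0.33, 1.48]
[0.00392414 0.03306448 0.02680301]
```

View pics/m4.png

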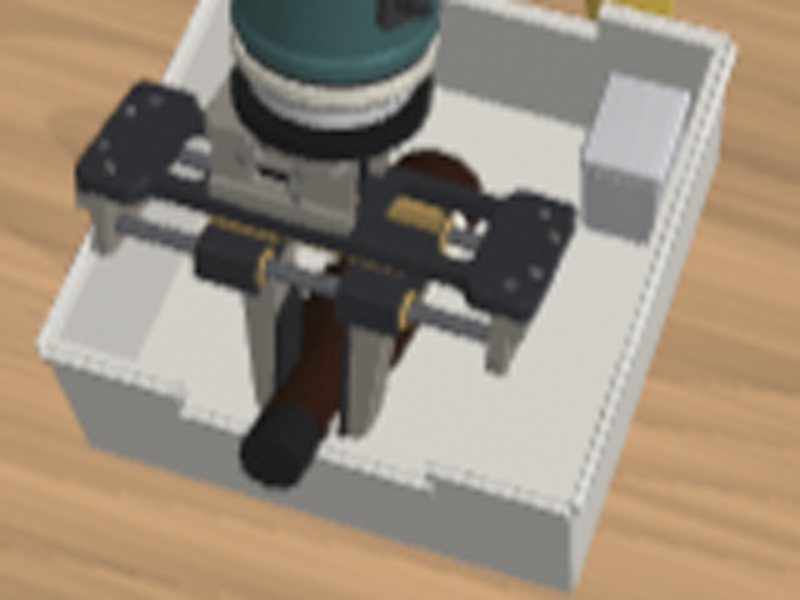

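θ≈25°, and the measured force shows the neck resting on the dip edge with the foot on the floor. The cap shows at (280,440), over the edge. I open to about 50 mm and check that it stays.

Emit:
send_rows --deltas '[{"slide":[0,0,0],"angular":[0,0,0]},{"slide":[0,0,0],"angular":[0,0,0]},{"slide":[0,0,0],"angular":[0,0,0]},{"slide":[0,0,0],"angular":[0,0,0]},{"slide":[0,0,0],"angular":[0,0,0]}]' --grip 0.09

```text
clock: 10.1
tcp_pos: [647.0, 67.1, 76.0]
tool_rot: [0.117, 0.691, 0.704, 0.118]
force: [0.8, -0.5, 0.7]
width: 49.8
```

```bash
python3 - <<'E'
from kin import *
from h import *
s,R,g,t=cur();print(s['wrist_torque'])
im=snap('scene','s5.png');cv2.imwrite('pics/m5.png',cv2.resize(im[190:310,150:310],None,fx=5,fy=5,interpolation=2))
x,R1=pose(g[0]+10.4,g[1],g[2]+4.9-1,42);q=s['joint_pos']
b=ik(x,R1,q);print(b)
E
```

```text
t 10.1 tcp [647.   67.1  76. ] grasp [640.8  67.   93.9] tilt -19.1 zaxis y 0.004 xaz 91.0 x.z -0.002 F [ 0.8 -0.5  0.7] w 49.8 q [-0.32, 0.51, 0.17, 1.98, -0.09, 0.33, 1.48]
[ 0.07007774  0.28822805 -0.00247437]
(array([-0.18068395,  1.05156931,  0.13460853,  1.04987239, -0.16630042,
        1.78043546,  1.53011101]), np.float64(8.01662922004519e-05), np.float64(0.0004980473410391936))
```

View pics/m5.png

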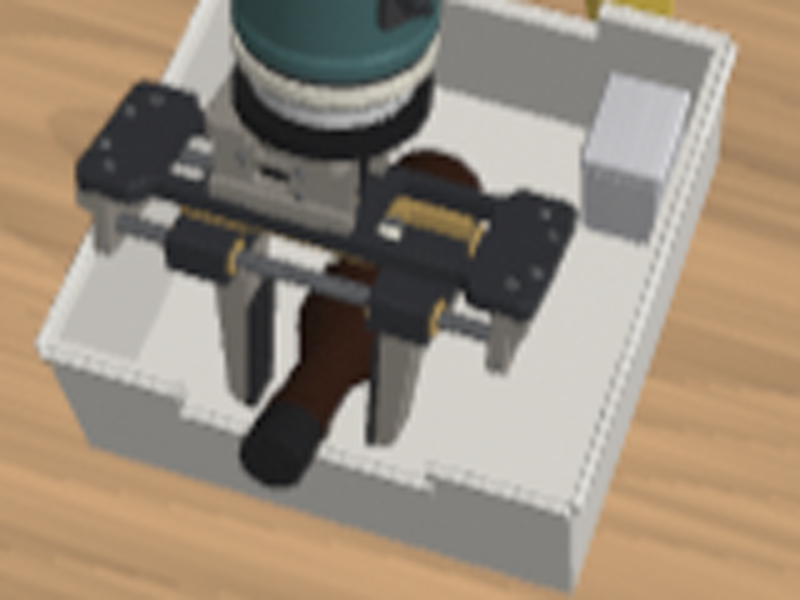

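The bottle rests stably in the dip with its cap at (280,445). I rotate the open gripper in place to about +42° and slide 11 mm up the neck.

Emit:
send_rows --deltas '[{"slide":[0,0.038,-0.003],"angular":[0,0,0]},{"slide":[0,-0.006,0],"angular":[0.92,0,0]},{"slide":[0,-0.006,0],"angular":[0.92,0,0]},{"slide":[0,-0.006,0],"angular":[0.92,0,0]},{"slide":[0,-0.006,0],"angular":[0.92,0,0]},{"slide":[0,-0.006,0],"angular":[0.92,0,0]},{"slide":[0,-0.006,0],"angular":[0.92,0,0]},{"slide":[0,0,0],"angular":[0,0,0]},{"slide":[0,0,0],"angular":[0,0,0]}]'

```text
clock: 11.05
tcp_pos: [647.4, 67.0, 79.0]
tool_rot: [-0.085, 0.696, 0.708, -0.087]
force: [0.2, 0.2, 0.3]
width: 50.4
```

```bash
python3 - <<'E'
from kin import *
s,R,g,t=cur();print(s['wrist_torque'])
E
```

```text
t 11.05 tcp [647.4  67.   79. ] grasp [652.   67.1  97.5] tilt 14.0 zaxis y -0.006 xaz 91.0 x.z -0.002 F [0.2 0.2 0.3] w 50.4 q [-0.23, 0.75, 0.14, 1.48, -0.13, 1.16, 1.54]
[-0.02400913 -0.20201944 -0.05556898]
```

Emit:
send_rows --deltas '[{"slide":[0,-0.006,0],"angular":[0.92,0,0]},{"slide":[0,-0.006,0],"angular":[0.92,0,0]},{"slide":[0,-0.006,0],"angular":[0.92,0,0]},{"slide":[0,-0.006,0],"angular":[0.92,0,0]},{"slide":[0,-0.006,0],"angular":[0.95,0,0]},{"slide":[0,0,0],"angular":[0,0,0]},{"slide":[0,0,0],"angular":[0,0,0]}]'

```text
clock: 11.75
tcp_pos: [638.6, 67.0, 82.8]
tool_rot: [-0.249, 0.655, 0.666, -0.255]
force: [0.8, 0.2, 0.6]
width: 49.8
```

```bash
python3 - <<'E'
from kin import *
from h import *
s,R,g,t=cur();print(s['wrist_torque'])
im=snap('scene','s6.png');a=cv2.resize(im[150:330,150:330],None,fx=2.2,fy=2.2)
im=snap('top','t6.png');b=cv2.resize(im[70:250,220:400],None,fx=2.2,fy=2.2)
cv2.imwrite('pics/m6.png',np.hstack([a,b]))
E
```

```text
t 11.75 tcp [638.6  67.   82.8] grasp [651.3  67.2  97. ] tilt 41.7 zaxis y -0.013 xaz 91.0 x.z -0.002 F [0.8 0.2 0.6] w 49.8 q [-0.19, 1.05, 0.14, 1.05, -0.16, 1.77, 1.54]
[ 0.11265988 -0.53197985 -0.00955981]
```

View pics/m6.png

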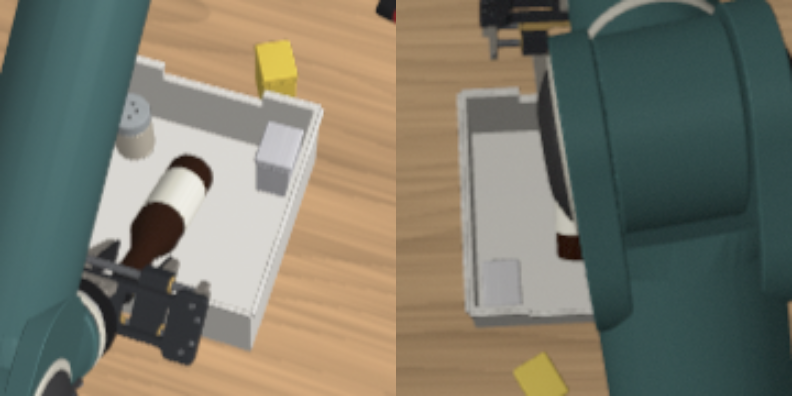

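Everything is in place: the bottle still leans in the dip, with its foot at crop (190,170), and the shaker, tin and bin are undisturbed. I close on it.

Emit:
send_rows --deltas '[{"slide":[0,0,0],"angular":[0,0,0]},{"slide":[0,0,0],"angular":[0,0,0]},{"slide":[0,0,0],"angular":[0,0,0]},{"slide":[0,0,0],"angular":[0,0,0]},{"slide":[0,0,0],"angular":[0,0,0]},{"slide":[0,0,0],"angular":[0,0,0]},{"slide":[0,0,0],"angular":[0,0,0]},{"slide":[0,0,0],"angular":[0,0,0]}]' --grip -0.7

```text
clock: 12.65
tcp_pos: [639.3, 67.2, 84.1]
tool_rot: [-0.249, 0.655, 0.666, -0.255]
force: [0.0, 1.4, 5.9]
width: 27.3
```

```bash
python3 - <<'E'
from kin import *
s,R,g,t=cur();print(s['wrist_torque'])
th=25.1
for s_ in(163,):
  g0=bottle_grasp(th,0,0,s_,0);print(g[0]-g0[0],g[2]-g0[1])
E
```

```text
t 12.65 tcp [639.3  67.2  84.1] grasp [651.9  67.4  98.3] tilt 41.8 zaxis y -0.013 xaz 91.0 x.z -0.001 F [0.  1.4 5.9] w 27.3 q [-0.19, 1.05, 0.14, 1.05, -0.16, 1.78, 1.54]
[ 0.15808904 -0.14322891 -0.03735714]
514.920031742953 6.5314753203313245
```

```bash
python3 - <<'E'
from kin import *
s,R,g,t=cur(False)
g0=bottle_grasp(25.1,0,0,163,1.7);xc,zc=g[0]-g0[0],g[2]-g0[1];print(xc,zc)
plan([(25.1,xc,zc,0),(27,xc,zc+1.5,2),(60,xc,zc+2,9)],163,1.7,0,R,s['tcp_pos'])
q=s['joint_pos'];tool0=25.1+t
for th in range(26,91,4):
    xx=xc if th<76 else xc-(th-76)/14*24
    gg=bottle_grasp(th,xx,7,163,1.7);x,_=pose(gg[0],67,gg[1],tool0-th);Rr=R*Ro.from_euler('x',-(th-25.1),degrees=True)
    x=np.array([gg[0],67,gg[1]])+Rr.apply([0,0,19]);b=ik(x,Rr,q);print(th,(b[0]-q).round(2),b[0].round(2),round(b[1],1),round(b[2],1));q=b[0]
E
```

```text
515.6411707616202 4.992008362012385
start mismatch [ 0.  67.4  0. ]
end ik [-0.26  0.49  0.12  1.76 -0.08  1.01  1.49] (np.float64(3.703736010666851e-05), np.float64(0.0002968918493326209)) end tcp [571.8  66.1 142.5]
{"slide": [0, -0.009, -0.004], "angular": [-0.16, 0, 0]}, {"slide": [0, -0.01, -0.004], "angular": [-0.16, 0, 0]}, {"slide": [0, -0.03, -0.008], "angular": [-0.61, 0, 0]}, {"slide": [0, -0.031, -0.007], "angular": [-0.61, 0, 0]}, {"slide": [0, -0.031, -0.008], "angular": [-0.61, 0, 0]}, {"slide": [0, -0.03, -0.007], "angular": [-0.61, 0, 0]}, {"slide": [0, -0.031, -0.008], "angular": [-0.61, 0, 0]}, {"slide": [0, -0.03, -0.008], "angular": [-0.61, 0, 0]}, {"slide": [0, -0.03, -0.007], "angular": [-0.61, 0, 0]}, {"slide": [0, -0.031, -0.008], "angular": [-0.61, 0, 0]}, {"slide": [0, -0.03, -0.007], "angular": [-0.61, 0, 0]}, 
26 [-0.   -0.02  0.    0.02  0.   -0.02  0.  ] [-0.19  1.03  0.14  1.07 -0.16  1.76  1.54] 0.0 0.0
30 [-0.01 -0.07  0.    0.09  0.01 -0.09  0.  ] [-0.2   0.96  0.14  1.16 -0.15  1.67  1.54] 0.0 0.0
34 [-0.01 -0.07  0.    0.09  0.01 -0.09 -0.  ] [-0.
[... 733 characters left out ...]
0.0 0.0
66 [-0.01 -0.06  0.    0.08  0.01 -0.09 -0.02] [-0.29  0.41  0.14  1.88 -0.07  0.88  1.47] 0.0 0.0
70 [-0.02 -0.05  0.    0.08  0.02 -0.09 -0.02] [-0.31  0.35  0.14  1.95 -0.06  0.79  1.45] 0.0 0.0
74 [-0.02 -0.05  0.    0.08  0.02 -0.09 -0.03] [-0.32  0.3   0.14  2.03 -0.03  0.69  1.42] 0.0 0.0
78 [-0.02 -0.05  0.01  0.08  0.03 -0.1  -0.04] [-0.35  0.25  0.15  2.11  0.    0.59  1.38] 0.0 0.0
82 [-0.03 -0.06  0.01  0.09  0.05 -0.1  -0.06] [-0.38  0.19  0.16  2.2   0.05  0.49  1.32] 0.0 0.0
86 [-0.04 -0.05  0.02  0.09  0.08 -0.1  -0.1 ] [-0.42  0.14  0.18  2.29  0.14  0.39  1.22] 0.0 0.0
90 [-0.06 -0.05  0.03  0.09  0.15 -0.1  -0.17] [-0.48  0.09  0.21  2.38  0.29  0.3   1.05] 0.0 0.0
```

Feasible all the way to upright. I start with the first few rows and check the hold.

Emit:
send_rows --deltas '[{"slide":[0,-0.009,-0.004],"angular":[-0.16,0,0]},{"slide":[0,-0.01,-0.004],"angular":[-0.16,0,0]},{"slide":[0,-0.03,-0.008],"angular":[-0.61,0,0]},{"slide":[0,-0.031,-0.007],"angular":[-0.61,0,0]},{"slide":[0,-0.031,-0.008],"angular":[-0.61,0,0]},{"slide":[0,0,0],"angular":[0,0,0]}]'

```text
clock: 13.25
tcp_pos: [617.0, 66.8, 113.1]
tool_rot: [-0.174, 0.679, 0.691, -0.178]
force: [0.1, -0.3, -1.3]
width: 27.2
```

```bash
python3 - <<'E'
from kin import *
from h import *
s,R,g,t=cur();print(s['wrist_torque'])
im=snap('scene','s7.png');a=cv2.resize(im[150:330,150:330],None,fx=2.2,fy=2.2)
im=snap('top','t7.png');b=cv2.resize(im[70:250,220:400],None,fx=2.2,fy=2.2)
cv2.imwrite('pics/m7.png',np.hstack([a,b]))
E
```

```text
t 13.25 tcp [617.   66.8 113.1] grasp [626.1  66.9 129.7] tilt 28.8 zaxis y -0.01 xaz 91.0 x.z -0.001 F [ 0.1 -0.3 -1.3] w 27.2 q [-0.21, 0.82, 0.14, 1.33, -0.14, 1.5, 1.54]
[ 0.12164901 -0.7747834   0.00402835]
```

View pics/m7.png

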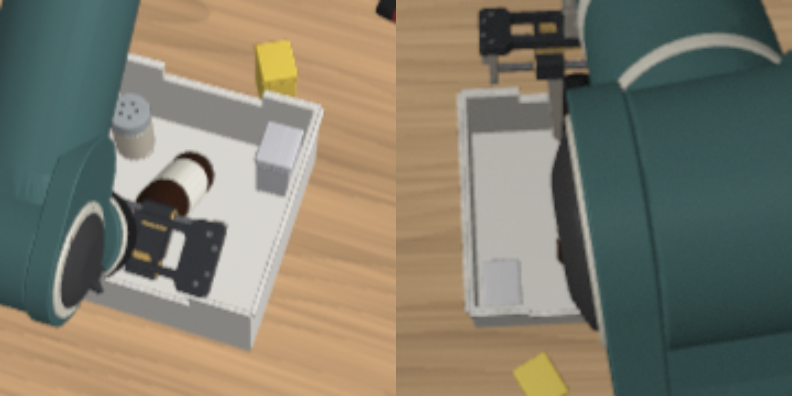

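The bottle follows; its foot is at crop (195,165), still near the floor, and the bin hasn't shifted. I continue.

```bash
python3 - <<'E'
from kin import *
s,R,g,t=cur(False)
th=66.9-t
g0=bottle_grasp(th,0,0,163,1.7);xc,zc=g[0]-g0[0],g[2]-g0[1];print(th,xc,zc)
plan([(th,xc,zc,0),(78,xc,7,11)],163,1.7,0,R,s['tcp_pos'])
E
```

```text
38.089587594916104 515.8750362909946 6.645243001509684
start mismatch [ 0.  66.9  0. ]
end ik [-0.32  0.25  0.12  2.1   0.01  0.6   1.38] (np.float64(3.845024477970341e-05), np.float64(0.00035596687535777036)) end tcp [527.4  65.2 153.3]
{"slide": [0, -0.03, -0.007], "angular": [-0.6, 0, 0]}, {"slide": [0, -0.03, -0.008], "angular": [-0.6, 0, 0]}, {"slide": [0, -0.03, -0.007], "angular": [-0.6, 0, 0]}, {"slide": [0, -0.03, -0.008], "angular": [-0.6, 0, 0]}, {"slide": [0, -0.031, -0.007], "angular": [-0.6, 0, 0]}, {"slide": [0, -0.03, -0.008], "angular": [-0.6, 0, 0]}, {"slide": [0, -0.03, -0.007], "angular": [-0.6, 0, 0]}, {"slide": [0, -0.03, -0.008], "angular": [-0.6, 0, 0]}, {"slide": [0, -0.03, -0.007], "angular": [-0.6, 0, 0]}, {"slide": [0, -0.03, -0.008], "angular": [-0.6, 0, 0]}, {"slide": [0, -0.03, -0.007], "angular": [-0.6, 0, 0]},
```

Emit:
send_rows --deltas '[{"slide":[0,-0.03,-0.008],"angular":[-0.6,0,0]},{"slide":[0,-0.03,-0.008],"angular":[-0.6,0,0]},{"slide":[0,-0.03,-0.008],"angular":[-0.6,0,0]},{"slide":[0,-0.03,-0.008],"angular":[-0.6,0,0]},{"slide":[0,-0.031,-0.008],"angular":[-0.6,0,0]},{"slide":[0,-0.03,-0.008],"angular":[-0.6,0,0]},{"slide":[0,-0.03,-0.008],"angular":[-0.6,0,0]},{"slide":[0,-0.03,-0.008],"angular":[-0.6,0,0]},{"slide":[0,0,0],"angular":[0,0,0]},{"slide":[0,0,0],"angular":[0,0,0]}]'

```text
clock: 14.35
tcp_pos: [554.7, 65.6, 148.5]
tool_rot: [-0.001, 0.701, 0.713, -0.002]
force: [0.4, 1.0, -4.9]
width: 27.1
```

```bash
python3 - <<'E'
from kin import *
from h import *
s,R,g,t=cur();print(s['wrist_torque'])
im=snap('scene','s8.png');a=cv2.resize(im[150:330,150:330],None,fx=2.2,fy=2.2)
im=snap('top','t8.png');b=cv2.resize(im[70:250,220:400],None,fx=2.2,fy=2.2)
cv2.imwrite('pics/m8.png',np.hstack([a,b]))
E
```

```text
t 14.35 tcp [554.7  65.6 148.5] grasp [554.7  65.6 167.5] tilt 0.3 zaxis y -0.002 xaz 91.0 x.z -0.002 F [ 0.4  1.  -4.9] w 27.1 q [-0.3, 0.39, 0.15, 1.89, -0.07, 0.86, 1.48]
[ 0.04888111 -0.08180781  0.01579578]
```

View pics/m8.png

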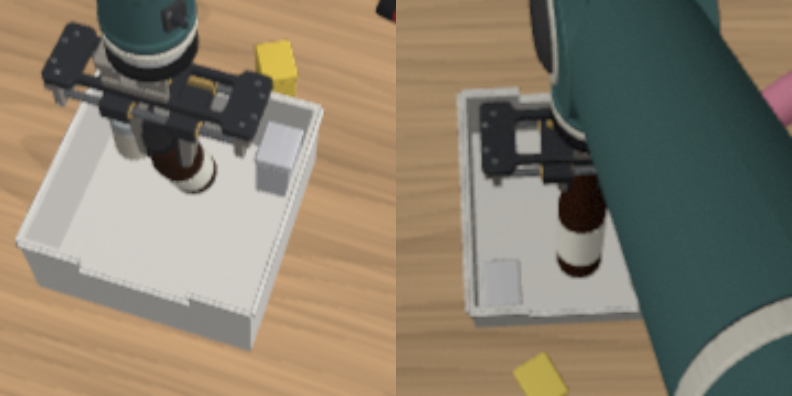

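The bottle stands at about 67° and hangs free (force about −4.5 N). I'll continue to 90°, moving back toward the near wall.

```bash
python3 - <<'E'
from kin import *
s,R,g,t=cur(False)
th=66.9-t
g0=bottle_grasp(th,0,0,163,1.7);xc,zc=g[0]-g0[0],g[2]-g0[1];print(th,xc,zc)
plan([(th,xc,zc,0),(90,501,8,10)],163,1.7,0,R,s['tcp_pos'])
E
```

```text
66.73566141371653 516.0352502449842 7.254465248933684
start mismatch [ 0.  65.6  0. ]
end ik [-0.46  0.1   0.2   2.36  0.26  0.3   1.09] (np.float64(5.094620775075085e-05), np.float64(0.0006532674229595403)) end tcp [481.7  64.2 153.6]
{"slide": [0, -0.024, -0.005], "angular": [-0.39, 0, 0]}, {"slide": [0, -0.024, -0.006], "angular": [-0.39, 0, 0]}, {"slide": [0, -0.025, -0.005], "angular": [-0.39, 0, 0]}, {"slide": [0, -0.024, -0.006], "angular": [-0.39, 0, 0]}, {"slide": [0, -0.024, -0.006], "angular": [-0.39, 0, 0]}, {"slide": [0, -0.024, -0.006], "angular": [-0.39, 0, 0]}, {"slide": [0, -0.024, -0.006], "angular": [-0.39, 0, 0]}, {"slide": [0, -0.024, -0.007], "angular": [-0.39, 0, 0]}, {"slide": [0, -0.024, -0.007], "angular": [-0.39, 0, 0]}, {"slide": [0, -0.024, -0.007], "angular": [-0.39, 0, 0]},
```

Emit:
send_rows --deltas '[{"slide":[0.001,-0.024,-0.005],"angular":[-0.39,0,0]},{"slide":[0.001,-0.024,-0.006],"angular":[-0.39,0,0]},{"slide":[0.001,-0.025,-0.005],"angular":[-0.39,0,0]},{"slide":[0.001,-0.024,-0.006],"angular":[-0.39,0,0]},{"slide":[0.001,-0.024,-0.006],"angular":[-0.39,0,0]},{"slide":[0.001,-0.024,-0.006],"angular":[-0.39,0,0]},{"slide":[0.001,-0.024,-0.006],"angular":[-0.39,0,0]},{"slide":[0.001,-0.024,-0.007],"angular":[-0.39,0,0]},{"slide":[0.001,-0.024,-0.007],"angular":[-0.39,0,0]},{"slide":[0.001,-0.024,-0.007],"angular":[-0.39,0,0]},{"slide":[0,0,0],"angular":[0,0,0]},{"slide":[0,0,0],"angular":[0,0,0]}]'

```text
clock: 15.65
tcp_pos: [481.4, 67.4, 154.1]
tool_rot: [0.142, 0.686, 0.699, 0.143]
force: [-0.0, -0.4, -3.7]
width: 27.6
```

```bash
python3 - <<'E'
from kin import *
from h import *
s,R,g,t=cur();print(s['wrist_torque'])
th=66.9-t
g0=bottle_grasp(th,0,0,163,1.7);print('th',th,'xc,zc',g[0]-g0[0],g[2]-g0[1])
im=snap('scene','s9.png');a=cv2.resize(im[150:330,150:330],None,fx=2.2,fy=2.2)
im=snap('top','t9.png');b=cv2.resize(im[70:250,220:400],None,fx=2.2,fy=2.2)
cv2.imwrite('pics/m9.png',np.hstack([a,b]))
E
```

```text
t 15.65 tcp [481.4  67.4 154.1] grasp [473.9  67.3 171.5] tilt -23.2 zaxis y 0.005 xaz 91.0 x.z -0.002 F [-0.  -0.4 -3.7] w 27.6 q [-0.5, 0.1, 0.23, 2.36, 0.27, 0.3, 1.08]
[0.06082766 0.63312894 0.03449886]
th 90.11713837200963 xc,zc 500.92774993662596 8.600883503108719
```

View pics/m9.png

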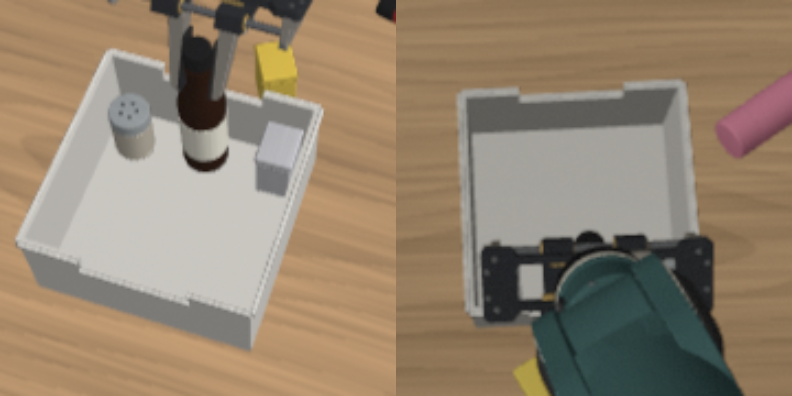

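The bottle hangs upright between shaker and tin, foot at crop (206,160) and cap at (199,50). I check verticality and the wall gap numerically.

```bash
python3 - <<'E'
from h import *
im=cv2.imread('pics/s9.png')
c=cv2.resize(im[150:250,190:300],None,fx=6,fy=6,interpolation=2)
for z in (8.6,8.6+114,8.6+182,8.6+205):
    for dx,dy in((-25,0),(25,0),(0,-25),(0,25)) if z<130 else ((0,0),(14.5,0),(0,14.5),(0,-14.5)):
        u=proj('scene',(476+dx,67.4+dy,z));p=((u-[190,150]+.5)*6).astype(int);cv2.circle(c,tuple(int(v) for v in p),3,(0,255,0),-1)
cv2.imwrite('pics/m9c.png',c)
E
```

```text
(no output)
```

View pics/m9c.png

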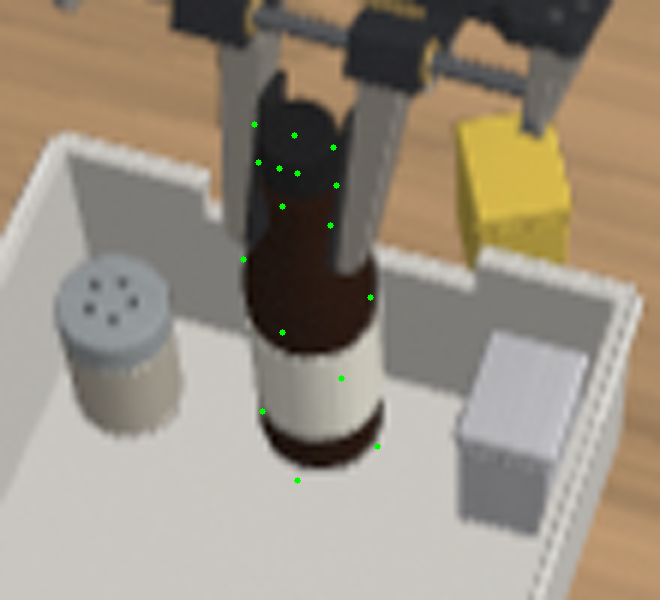

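Overlay and picture agree on verticality to about 1°; the bottle sits a few mm nearer the wall than predicted. I ease it back toward the wall, watching force.

Emit:
send_rows --deltas '[{"slide":[0,-0.003,-0.0013],"angular":[0,0,0]},{"slide":[0,-0.003,-0.0013],"angular":[0,0,0]},{"slide":[0,-0.003,-0.0013],"angular":[0,0,0]},{"slide":[0,-0.003,-0.0013],"angular":[0,0,0]},{"slide":[0,0,0],"angular":[0,0,0]}]'

```text
clock: 16.25
tcp_pos: [476.5, 67.2, 154.1]
tool_rot: [0.142, 0.686, 0.699, 0.143]
force: [0.3, 0.1, -4.2]
width: 27.4
```

Emit:
send_rows --deltas '[{"slide":[0,-0.003,-0.0013],"angular":[0,0,0]},{"slide":[0,-0.003,-0.0013],"angular":[0,0,0]},{"slide":[0,0,0],"angular":[0,0,0]}]'

```text
clock: 16.55
tcp_pos: [474.7, 67.2, 154.2]
tool_rot: [0.142, 0.686, 0.699, 0.143]
force: [-0.9, 0.5, -3.4]
width: 27.6
```

```bash
python3 - <<'E'
from kin import *
from h import *
s,R,g,t=cur();print(s['wrist_torque'])
im=snap('scene','s10.png');cv2.imwrite('pics/m10.png',cv2.resize(im[150:250,190:300],None,fx=6,fy=6,interpolation=2))
E
```

```text
t 16.55 tcp [474.7  67.2 154.2] grasp [467.2  67.1 171.6] tilt -23.3 zaxis y 0.006 xaz 91.0 x.z -0.002 F [-0.9  0.5 -3.4] w 27.6 q [-0.5, 0.09, 0.23, 2.37, 0.28, 0.3, 1.06]
[ 0.02131075  0.67646076 -0.050286  ]
```

View pics/m10.png

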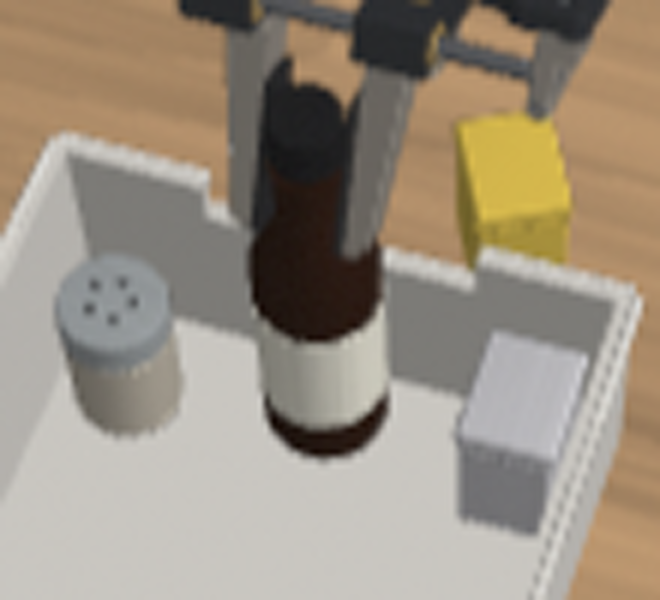

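Emit:
send_rows --deltas '[{"slide":[0,-0.003,-0.0013],"angular":[0,0,0]},{"slide":[0,0,0],"angular":[0,0,0]}]'

```text
clock: 16.8
tcp_pos: [473.8, 67.2, 154.2]
tool_rot: [0.142, 0.686, 0.699, 0.144]
force: [0.6, 0.3, -4.2]
width: 27.1
```

Emit:
send_rows --deltas '[{"slide":[0,-0.003,-0.0013],"angular":[0,0,0]},{"slide":[0,0,0],"angular":[0,0,0]}]'

```text
clock: 17.0
tcp_pos: [472.8, 67.2, 154.2]
tool_rot: [0.142, 0.686, 0.699, 0.144]
force: [-0.3, 0.5, -3.7]
width: 27.3
```

```bash
python3 - <<'E'
from kin import *
s,R,g,t=cur();print(s['wrist_torque'])
E
```

```text
t 17.0 tcp [472.8  67.2 154.2] grasp [465.3  67.1 171.6] tilt -23.3 zaxis y 0.006 xaz 91.0 x.z -0.002 F [-0.3  0.5 -3.7] w 27.3 q [-0.5, 0.09, 0.23, 2.38, 0.29, 0.3, 1.05]
[ 0.03087101  0.5901999  -0.02368996]
```

Emit:
send_rows --deltas '[{"slide":[0,-0.003,-0.0013],"angular":[0,0,0]},{"slide":[0,0,0],"angular":[0,0,0]}]'

```text
clock: 17.2
tcp_pos: [471.9, 67.2, 154.2]
tool_rot: [0.142, 0.686, 0.699, 0.144]
force: [1.4, -0.2, -4.8]
width: 27.3
```

```bash
python3 - <<'E'
from kin import *
s,R,g,t=cur();print(s['wrist_torque'])
E
```

```text
t 17.2 tcp [471.9  67.2 154.2] grasp [464.4  67.1 171.7] tilt -23.3 zaxis y 0.006 xaz 91.0 x.z -0.001 F [ 1.4 -0.2 -4.8] w 27.3 q [-0.51, 0.08, 0.23, 2.38, 0.29, 0.3, 1.05]
[-0.004029    0.50937226 -0.00979403]
```

Emit:
send_rows --deltas '[{"slide":[0,-0.003,-0.0013],"angular":[0,0,0]},{"slide":[0,0,0],"angular":[0,0,0]}]'

```text
clock: 17.4
tcp_pos: [470.9, 67.2, 154.2]
tool_rot: [0.142, 0.686, 0.699, 0.144]
force: [1.7, -0.5, -2.4]
width: 27.2
```

```bash
python3 - <<'E'
from kin import *
from h import *
s,R,g,t=cur();print(s['wrist_torque'])
im=snap('scene','s11.png');cv2.imwrite('pics/m11.png',cv2.resize(im[150:250,190:300],None,fx=6,fy=6,interpolation=2))
E
```

```text
t 17.4 tcp [470.9  67.2 154.2] grasp [463.4  67.1 171.7] tilt -23.3 zaxis y 0.006 xaz 91.0 x.z -0.001 F [ 1.7 -0.5 -2.4] w 27.2 q [-0.51, 0.08, 0.23, 2.38, 0.29, 0.3, 1.05]
[0.06649643 0.42929413 0.02089093]
```

View pics/m11.png

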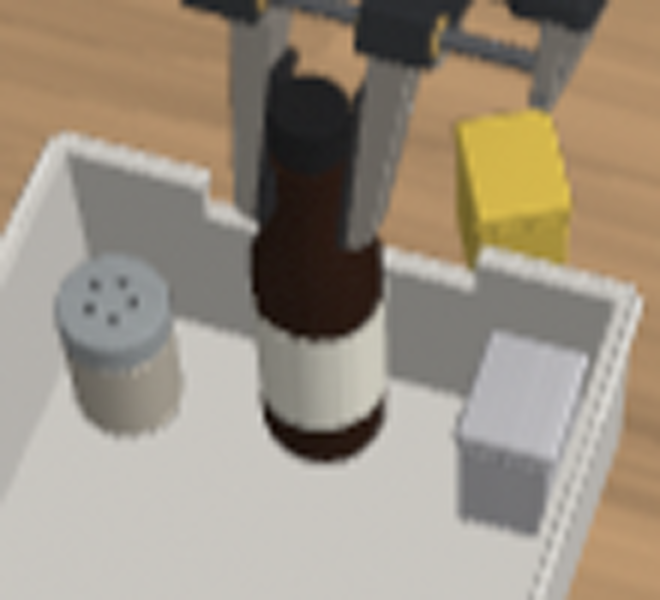

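```bash
cat > tilt.py <<'E'
from h import *
a=np.linspace(0,2*np.pi,73)
def ext(cx,cy,z,r):
    P=np.array([proj('scene',(cx+r*np.cos(t),cy+r*np.sin(t),z)) for t in a]);return P
def footx(vb,y,z): # bottom extremal row
    from scipy.optimize import brentq
    return brentq(lambda x:ext(x,y,z,25)[:,1].max()-vb,400,560)
def capx(vt,y,z):
    from scipy.optimize import brentq
    return brentq(lambda x:ext(x,y,z,14.5)[:,1].min()-vt,400,560)
def dark_extent(f,u0=235,u1=258):
    im=cv2.imread('pics/'+f).astype(int);g=im.sum(2)
    return g
if __name__=='__main__':
    for f in('s9.png','s10.png','s11.png'):
        g=dark_extent(f)
        # subpixel bottom: column profile around 243
        res=[]
        for u in range(239,249):
            col=g[215:240,u].astype(float);lo,hi=col[:6].min(),col[-6:].mean();th=(lo+hi)/2
            i=np.where(col<th)[0].max();res.append(215+i+(th-col[i])/(col[i+1]-col[i]))
        vb=max(res)
        rt=[]
        for u in range(236,246):
            col=g[155:180,u].astype(float);d=np.where(col<150)[0]
            if len(d) and d.min()>0:
                i=d.min();rt.append((155+i-1+(col[i-1]-150)/(col[i-1]-col[i]),u))
        vt=min(r[0] for r in rt)
        print(f,'vb',round(vb,2),'vt',round(vt,2),'foot x',round(footx(vb,67,8.5),1),'cap x',round(capx(vt,67,213.5),1),np.round([r[0] for r in rt],1))
E
python3 tilt.py
```

```text
s9.png vb 228.72 vt 161.87 foot x 472.2 cap x 463.8 [161.9 166.4 166.7 166.7 166.7 166.8 167.2 167.8 168.7 170.1]
s10.png vb 226.84 vt 159.77 foot x 466.8 cap x 458.0 [160.7 159.8 163.6 164.4 164.  164.  164.2 164.7 164.9 165.9]Traceback (most recent call last):
  File "tilt.py", line 29, in <module>
    print(f,'vb',round(vb,2),'vt',round(vt,2),'foot x',round(footx(vb,67,8.5),1),'cap x',round(capx(vt,67,213.5),1),np.round([r[0] for r in rt],1))
                                                                                               ~~~~^^^^^^^^^^^^^
  File "tilt.py", line 10, in capx
    return brentq(lambda x:ext(x,y,z,14.5)[:,1].min()-vt,400,560)
    r = _zeros._brentq(f, a, b, xtol, rtol, maxiter, args, full_output, disp)
    fx = f(x, *args)
  File "tilt.py", line 10, in <lambda>
    return brentq(lambda x:ext(x,y,z,14.5)[:,1].min()-vt,400,560)
                           ~~~^^^^^^^^^^^^
  File "tilt.py", line 4, in ext
    P=np.array([proj('scene',(cx+r*np.cos(t),cy+r*np.sin(t),z)) for t in a]);return P
                ~~~~^^^^^^^^^^^^^^^^^^^^^^^^^^^^^^^^^^^^^^^^^^^
  File "h.py", line 11, in proj
    K,R,t=cal(n);q=K@(R@np.array(p,float)+t);return q[:2]/q[2]
          ~~~^^^
  File "h.py", line 4, in cal
    c=cams.get_calibration(n);K=np.array([[c['fx'],0,c['cx']],[0,c['fy'],c['cy']],[0,0,1.]])
ValueError: time passes only in moves, steps and waits
```

```bash
sed -i 's/^def cal(n):/_C={}\ndef cal(n):\n    if n not in _C:_C[n]=_cal(n)\n    return _C[n]\ndef _cal(n):/' h.py; sed -i 's/range(236,246)/range(238,246)/' tilt.py; python3 tilt.py
```

```text
s9.png vb 228.72 vt 166.66 foot x 472.2 cap x 476.8 [166.7 166.7 166.7 166.8 167.2 167.8 168.7 170.1]
s10.png vb 226.84 vt 163.55 foot x 466.8 cap x 468.3 [163.6 164.4 164.  164.  164.2 164.7 164.9 165.9]
s11.png vb 227.67 vt 158.6 foot x 469.2 cap x 454.7 [158.6 162.7 162.7 162.7 162.7 162.8 163.2 163.8]
```

Contact is at the dip edge (z≈90): between the last two pictures the cap moved −3.5 mm and the foot +2.4 mm, so the bottle is leaning back a little. I'll ease forward, turn it back about 1.5°, and recheck.

Emit:
send_rows --deltas '[{"slide":[0,0.003,0.0013],"angular":[0.12,0,0]},{"slide":[0,0.003,0.0013],"angular":[0.13,0,0]},{"slide":[0,0,0],"angular":[0,0,0]}]'

```text
clock: 17.75
tcp_pos: [473.1, 67.2, 154.2]
tool_rot: [0.133, 0.688, 0.7, 0.134]
force: [0.9, 0.4, -3.8]
width: 27.4
```

```bash
sed -i "s/('s9.png','s10.png','s11.png')/__import__('sys').argv[1:]/" tilt.py; python3 - <<'E'
from kin import *
from h import *
s,R,g,t=cur();print(s['wrist_torque'])
im=snap('scene','s12.png');snap('top','t12.png')
E
python3 tilt.py s10.png s11.png s12.png
```

```text
t 17.75 tcp [473.1  67.2 154.2] grasp [466.1  67.1 171.8] tilt -21.8 zaxis y 0.005 xaz 91.0 x.z -0.002 F [ 0.9  0.4 -3.8] w 27.4 q [-0.48, 0.09, 0.22, 2.36, 0.23, 0.33, 1.11]
[0.0810845  0.44002649 0.04043246]  File "tilt.py", line 15
    for f in__import__('sys').argv[1:]:
          ^^^^^^^^^^^^
SyntaxError: invalid syntax
```

```bash
sed -i "s/in__import/in __import/" tilt.py; python3 tilt.py s10.png s11.png s12.png
```

```text
s10.png vb 226.84 vt 163.55 foot x 466.8 cap x 468.3 [163.6 164.4 164.  164.  164.2 164.7 164.9 165.9]
s11.png vb 227.67 vt 158.6 foot x 469.2 cap x 454.7 [158.6 162.7 162.7 162.7 162.7 162.8 163.2 163.8]
s12.png vb 226.84 vt 163.45 foot x 466.8 cap x 468.1 [163.4 163.9 163.8 163.8 164.  164.1 164.8 165.7]
```

Foot at x≈466.8 and cap≈469: close to vertical, with the foot beside the wall. I lower gently to the floor.

Emit:
send_rows --deltas '[{"slide":[0,-0.0012,0.0031],"angular":[0,0,0]},{"slide":[0,-0.0012,0.0031],"angular":[0,0,0]},{"slide":[0,0,0],"angular":[0,0,0]}]'

```text
clock: 18.15
tcp_pos: [472.6, 67.1, 151.9]
tool_rot: [0.133, 0.688, 0.701, 0.134]
force: [1.0, -1.3, -3.8]
width: 27.2
```

Emit:
send_rows --deltas '[{"slide":[0,-0.0012,0.0031],"angular":[0,0,0]},{"slide":[0,0,0],"angular":[0,0,0]}]'

```text
clock: 18.35
tcp_pos: [472.7, 67.1, 150.9]
tool_rot: [0.133, 0.688, 0.701, 0.134]
force: [0.9, 0.8, -4.4]
width: 27.3
```

```bash
python3 - <<'E'
from kin import *
s,R,g,t=cur();print(s['wrist_torque'])
E
```

```text
t 18.35 tcp [472.7  67.1 150.9] grasp [465.7  67.1 168.6] tilt -21.8 zaxis y 0.005 xaz 91.0 x.z -0.002 F [ 0.9  0.8 -4.4] w 27.3 q [-0.48, 0.1, 0.22, 2.36, 0.23, 0.32, 1.11]
[0.05435736 0.50580638 0.03996156]
```

Emit:
send_rows --deltas '[{"slide":[0,-0.0008,0.002],"angular":[0,0,0]},{"slide":[0,0,0],"angular":[0,0,0]}]'

```text
clock: 18.55
tcp_pos: [472.8, 67.2, 150.4]
tool_rot: [0.133, 0.688, 0.701, 0.134]
force: [0.5, -0.3, -3.9]
width: 27.3
```

Emit:
send_rows --deltas '[{"slide":[0,-0.0008,0.002],"angular":[0,0,0]},{"slide":[0,0,0],"angular":[0,0,0]}]'

```text
clock: 18.75
tcp_pos: [472.8, 67.1, 149.7]
tool_rot: [0.133, 0.688, 0.701, 0.134]
force: [1.6, 1.3, -4.1]
width: 27.1
```

Emit:
send_rows --deltas '[{"slide":[0,-0.0008,0.002],"angular":[0,0,0]},{"slide":[0,0,0],"angular":[0,0,0]}]'

```text
clock: 18.95
tcp_pos: [472.8, 67.1, 149.1]
tool_rot: [0.133, 0.688, 0.701, 0.134]
force: [0.4, -0.7, -3.4]
width: 27.2
```

Emit:
send_rows --deltas '[{"slide":[0,-0.0008,0.002],"angular":[0,0,0]},{"slide":[0,0,0],"angular":[0,0,0]}]'

```text
clock: 19.15
tcp_pos: [473.0, 67.2, 148.6]
tool_rot: [0.133, 0.688, 0.701, 0.134]
force: [0.3, 0.1, -2.9]
width: 27.0
```

Emit:
send_rows --deltas '[{"slide":[0,-0.0008,0.002],"angular":[0,0,0]},{"slide":[0,0,0],"angular":[0,0,0]}]'

```text
clock: 19.35
tcp_pos: [473.7, 67.3, 148.5]
tool_rot: [0.133, 0.688, 0.7, 0.135]
force: [1.3, -0.3, 1.6]
width: 27.2
```

```bash
python3 - <<'E'
from kin import *
from h import *
s,R,g,t=cur();print(s['wrist_torque'])
im=snap('scene','s13.png');cv2.imwrite('pics/m13.png',cv2.resize(im[150:250,190:300],None,fx=6,fy=6,interpolation=2))
E
python3 tilt.py s12.png s13.png
```

```text
t 19.35 tcp [473.7  67.3 148.5] grasp [466.6  67.2 166.1] tilt -21.9 zaxis y 0.006 xaz 91.0 x.z -0.001 F [ 1.3 -0.3  1.6] w 27.2 q [-0.48, 0.11, 0.22, 2.36, 0.23, 0.31, 1.11]
[-0.08727828  0.0590833  -0.05133897]
s12.png vb 226.84 vt 163.45 foot x 466.8 cap x 468.1 [163.4 163.9 163.8 163.8 164.  164.1 164.8 165.7]
s13.png vb 228.48 vt 165.38 foot x 471.5 cap x 473.3 [165.4 165.8 165.7 165.7 165.8 166.2 166.7 167.4]
```

View pics/m13.png

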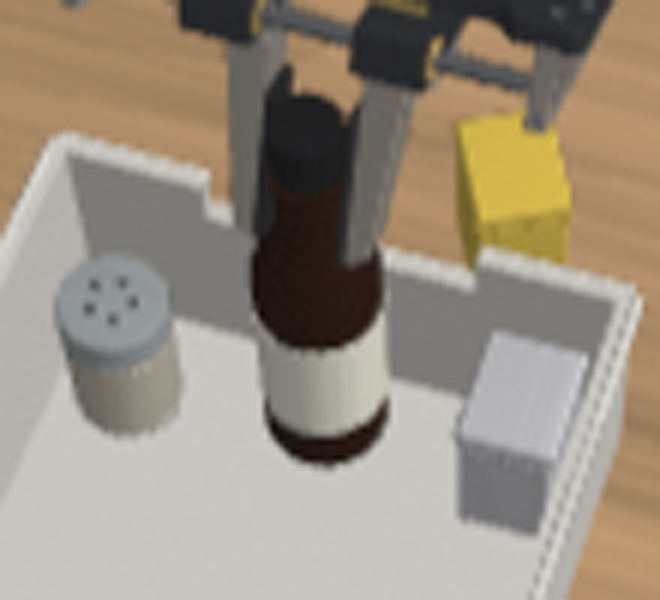

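```bash
python3 - <<'E'
from tilt import *
print('now foot',footx(228.48,67,5),'cap',capx(165.7,67,210))
print('s12 foot',footx(226.84,67,10.7),'cap',capx(163.8,67,215.7))
print('s9 foot',footx(228.72,67,10.7),'cap',capx(166.7,67,215.7))
# near wall inner floor line check: bin near rim inner edge in scene (top-left/right of near wall dips)
E
```

```text
now foot 469.52177308065467 cap 471.4651892765196
s12 foot 468.02992309842153 cap 470.72637610298966
s9 foot 473.4936944329022 cap 478.5700525840851
```

The floor carries it (Fz went from −3.8 to +1.6 N). From the dip-edge contact seen earlier, the wall gap is about 1 mm and lean under 1°. I release gradually.

Emit:
send_rows --deltas '[{"slide":[0,0,0],"angular":[0,0,0]},{"slide":[0,0,0],"angular":[0,0,0]},{"slide":[0,0,0],"angular":[0,0,0]},{"slide":[0,0,0],"angular":[0,0,0]}]' --grip -0.3

```text
clock: 19.8
tcp_pos: [472.6, 67.1, 147.7]
tool_rot: [0.133, 0.688, 0.701, 0.134]
force: [-0.9, -0.7, 0.6]
width: 32.4
```

```bash
python3 - <<'E'
from kin import *
from h import *
s,R,g,t=cur();print(s['wrist_torque'])
im=snap('scene','s14.png');cv2.imwrite('pics/m14.png',cv2.resize(im[150:250,190:300],None,fx=6,fy=6,interpolation=2))
E
python3 tilt.py s13.png s14.png
```

```text
t 19.8 tcp [472.6  67.1 147.7] grasp [465.6  67.  165.3] tilt -21.8 zaxis y 0.005 xaz 91.0 x.z -0.002 F [-0.9 -0.7  0.6] w 32.4 q [-0.48, 0.11, 0.22, 2.36, 0.23, 0.31, 1.11]
[ 0.01105017  0.32236743 -0.00098126]
s13.png vb 228.48 vt 165.38 foot x 471.5 cap x 473.3 [165.4 165.8 165.7 165.7 165.8 166.2 166.7 167.4]
s14.png vb 228.53 vt 165.72 foot x 471.7 cap x 474.2 [165.9 165.7 165.8 165.7 166.  166.2 166.9 167.8]
```

View pics/m14.png

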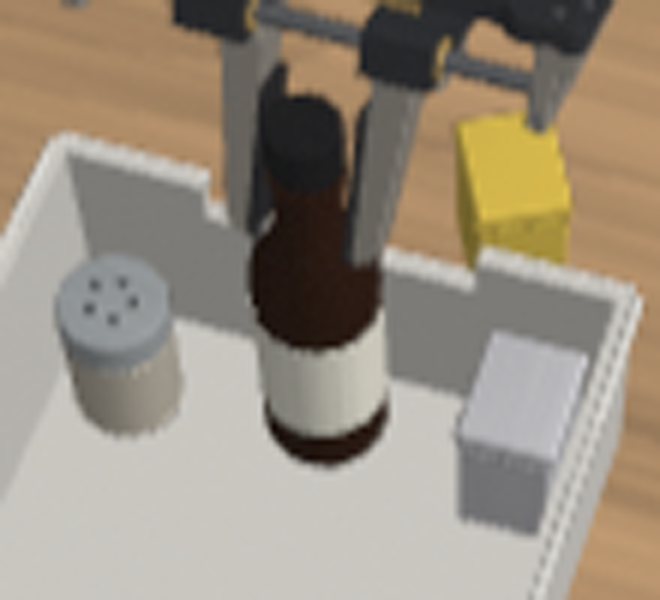

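The bottle stands on its own; foot and cap rows did not change on release. I open wider and check a straight-up retreat.

```bash
python3 - <<'E'
from kin import *
s,R,g,t=cur(False);q=s['joint_pos']
for dz,dx in((50,0),(100,0),(130,0),(130,40)):
    b=ik(s['tcp_pos']+[dx,0,dz],R,q);print(dz,b[0].round(2),round(b[1],1),round(b[2],1))
E
```

```text
50 [-0.49  0.01  0.21  2.32  0.22  0.46  1.14] 0.0 0.0
100 [-0.49 -0.08  0.21  2.26  0.2   0.6   1.16] 0.0 0.0
130 [-0.5  -0.12  0.2   2.21  0.2   0.68  1.17] 0.0 0.0
130 [-0.49 -0.04  0.23  2.14  0.16  0.67  1.23] 0.0 0.0
```

Emit:
send_rows --deltas '[{"slide":[0,0,0],"angular":[0,0,0]},{"slide":[0,0,0],"angular":[0,0,0]},{"slide":[0,0,0],"angular":[0,0,0]},{"slide":[0,0,0],"angular":[0,0,0]}]' --grip 0.2

```text
clock: 20.25
tcp_pos: [472.8, 67.2, 147.8]
tool_rot: [0.133, 0.688, 0.701, 0.134]
force: [1.1, 0.0, 0.4]
width: 54.9
```

Emit:
send_rows --deltas '[{"slide":[0,0.009,-0.023],"angular":[0,0,0]},{"slide":[0,0.0186,-0.0464],"angular":[0,0,0]},{"slide":[0,0.0186,-0.0464],"angular":[0,0,0]},{"slide":[0,0.0186,-0.0464],"angular":[0,0,0]},{"slide":[0,0.0186,-0.0464],"angular":[0,0,0]},{"slide":[0,0.0186,-0.0464],"angular":[0,0,0]},{"slide":[0,0.0186,-0.0464],"angular":[0,0,0]},{"slide":[0,0.0186,-0.0464],"angular":[0,0,0]},{"slide":[0,0.0186,-0.0464],"angular":[0,0,0]},{"slide":[0,0,0],"angular":[0,0,0]}]'

```text
clock: 21.25
tcp_pos: [474.1, 67.7, 277.8]
tool_rot: [0.134, 0.688, 0.7, 0.136]
force: [0.3, -0.1, 0.4]
width: 54.9
```

Emit:
send_rows --deltas '[{"slide":[0.1,0,0],"angular":[0.7,0,0]},{"slide":[0.1,0,0],"angular":[0.7,0,0]},{"slide":[0.1,0,0],"angular":[0.7,0,0]},{"slide":[0.1,0,0],"angular":[0.7,0,0]},{"slide":[0.1,0,0],"angular":[0.7,0,0]},{"slide":[0.1,0,0],"angular":[0,0,0]},{"slide":[0.1,0,0],"angular":[0,0,0]},{"slide":[0.1,0,0],"angular":[0,0,0]},{"slide":[0.1,0,0],"angular":[0,0,0]},{"slide":[0.1,0,0],"angular":[0,0,0]},{"slide":[0,0,0],"angular":[0,0,0]}]'

```text
clock: 22.35
tcp_pos: [465.5, 371.6, 273.3]
tool_rot: [0.004, 0.699, 0.715, 0.004]
force: [-0.7, 0.4, 0.0]
width: 54.9
```

```bash
python3 - <<'E'
from kin import *
from h import *
cur()
im=snap('scene','s15.png');a=cv2.resize(im[150:310,150:310],None,fx=3.7,fy=3.7,interpolation=2);cv2.imwrite('pics/m15a.png',a)
im=snap('top','t15.png');b=cv2.resize(im[85:235,230:380],None,fx=3.9,fy=3.9,interpolation=2);cv2.imwrite('pics/m15b.png',b)
E
python3 tilt.py s14.png s15.png
```

```text
t 22.35 tcp [465.5 371.6 273.3] grasp [465.3 371.6 292.3] tilt -0.7 zaxis y -0.001 xaz 91.4 x.z -0.001 F [-0.7  0.4  0. ] w 54.9 q [-0.77, 0.32, 0.05, 1.69, -0.01, 1.13, 0.87]
s14.png vb 228.53 vt 165.72 foot x 471.7 cap x 474.2 [165.9 165.7 165.8 165.7 166.  166.2 166.9 167.8]
s15.png vb 228.54 vt 165.76 foot x 471.7 cap x 474.3 [166.  165.8 165.8 165.8 166.  166.3 166.8 167.8]
```

View pics/m15a.png

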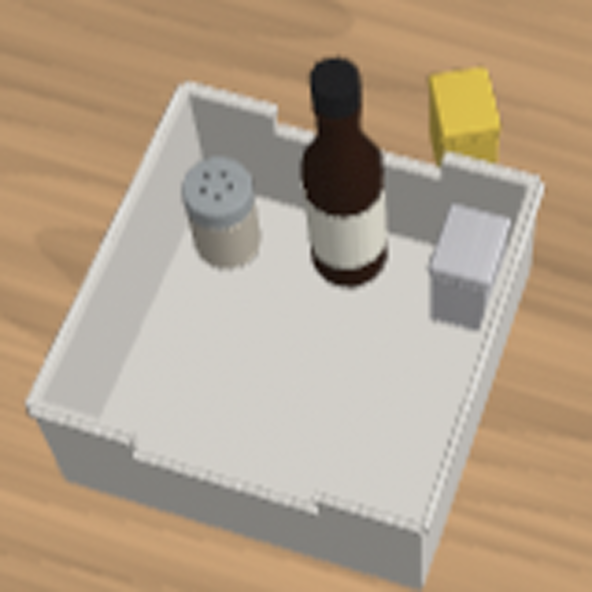

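View pics/m15b.png

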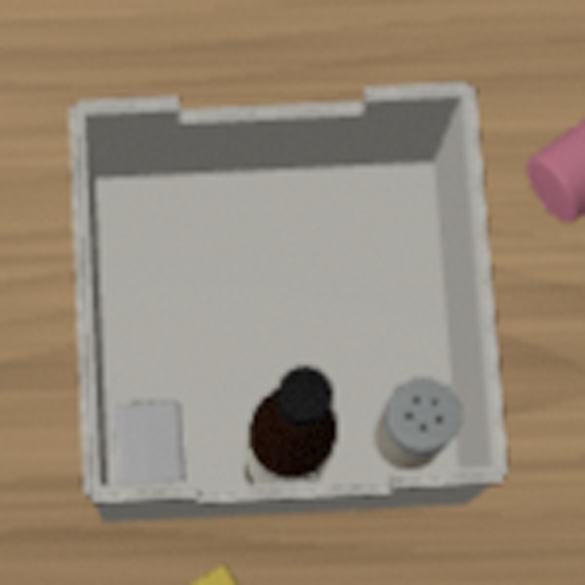

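Standing upright between shaker and tin, nothing displaced. In the top view the cap is at crop (304,395), the shoulder at (293,433) and the near dip edge at about row 489. I'll measure the gap from this view.

```bash
python3 - <<'E'
from h import *
T=lambda x,y,z:onz('top',230+(x+.5)/3.9-.5,85+(y+.5)/3.9-.5,z).round(1)
print('cap',T(304,395,210),'shoulder',T(293,433,119))
print('dip edge inner/outer(z90)',T(295,486,90),T(295,499,90))
im=cv2.imread('pics/t15.png');print(im[200:216,308].sum(1),im[200:216,320].sum(1))
K,R,t=cal('top')
for u,v in((308,208),(308,209),(308,210)):print(v,onz('top',u,v,90)[:2].round(1))
# bin rim corners again
for p in((70,103),(473,84),(509,480),(88,504)):print(T(*p,110))
E
```

```text
cap [465.5  68.  210. ] shoulder [464.4  67.7 119. ]
dip edge inner/outer(z90) [439.   65.6  90. ] [431.4  65.9  90. ]
[ 37  21  43  42  24  22 121 251 424 505 497 519 462 289 288 287] [505 503 506 506 503 502 506 505 503 464 461 443 293 284 286 318]
208 [441.7  59.4]
209 [439.4  59.4]
210 [437.1  59.5]
[667.5 191.3 110. ]
[673.  -46.3 110. ]
[436.1 -53.7 110. ]
[428.3 184.  110. ]
```

From the top view the bottle axis is at x≈465 and the wall's inner edge at ≈439–440. With a 25 mm radius the gap is about 0–1 mm. I hand in.

```bash
python3 -c "
from workcell import workorder
print(workorder.close_job())"
```

```text
the job is handed in; nothing more can be done
None
```

The vinegar bottle is standing upright on the bin's floor between the shaker and the tin, close against the near end wall. I handed the job in at about 22 s on the robot's clock.

**What I did:** I gripped the neck, raised it about 25° and rested it in the far hand dip. I then re-gripped with the tool tilted back and tipped the bottle up to vertical. It went back against the near wall, down onto the floor, and I let go and drew the arm clear.

**Last checks:**
- **Position:** The top view puts the bottle's axis at x≈465 mm and the wall's inner edge at about 439–440 mm. With a 25 mm radius, that leaves a gap of about 0–1 mm.
- **Standing:** Foot and cap positions in the scene view stayed the same on release and after the arm left.
- **Surroundings:** The shaker, tin and bin look undisturbed. The bin corners re-measured within a few millimetres, which is about how well I can pick them out in the pictures.
- **Force:** The highest force I read was about 6 N, during the second grip.

**What disagreed:**
- While easing back, the bottle first touched the wall's dip edge (about 2 N) and leaned back a degree or two. I corrected that before lowering it.
- The scene view puts the bottle's axis about 4–6 mm further from the wall than the top view (469–471 against 465 mm), and shows a lean of about 0.5°. I took these as calibration error. By the scene view's own wall contact, the gap is about 1 mm.

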